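# Clamp a printed wrist-bone model in its holding fixture

## Task

Stand the printed bone model on the holding fixture with the bare end of its foot towards the toggle clamp, and slide it gently home: its long side along the fence and the bare end pressed up against the end stop until you feel it seat. Then push the clamp's blue handle back and down past its over-centre point until it snaps on to its stop and the spindle holds the foot, firmly but without leaning on the handle once it is down. Let go of everything, and leave the glass, the computer mouse and the metal bone plate where they are.

Things in the scene. Friction and masses are not known exactly. Their poses are not given: they have to be found in the camera images.
- model_grip (a point): Where to hold the printed bone model (about 0.15 kg): on the axis of its upright ivory shaft, 55 mm above the underside of its foot. Shaft: rounded rectangle 20 mm (x) by 22 mm (y), from 45 to 95 mm above the underside; below that it flares to 37 mm diameter at the foot. z up, y along the foot.
- model: The bone model as a whole; origin at the centre of the foot's underside. Grey foot 46 mm (x) by 90 mm (y), 20 mm thick; the bone's axis stands at y = +22 mm, so the foot reaches 67 mm from the axis towards -y, where the clamp presses its bare top. Pushed or dropped on the fixture with over 40 N while unclamped, the print is damaged.
- nest (a point): Point on the holding fixture where model_grip lies, axes alike, when the model is home (good to 2 mm). z up; +y points along the base plate away from the clamp, +x towards the fence. The plate's top is 55 mm below this point. Fence face at x = +23 mm; end stop face at y = -67 mm.
- fixture: Holding fixture with all it carries, fixed to the desk; origin at the centre of the base plate's underside, axes as nest. Aluminium plate 130 mm (x) by 300 mm (y), 12 mm thick. Dark fence bar on it, 12 mm high, face at x = +23 mm, from y = 46 to 126 mm.
- end_stop: Dark end-stop bar on the plate, 40 mm (x) long, 12 mm (y) thick, 12 mm high above the plate; its face towards the model at y = +36 mm. Its origin and axes coincide with those of fixture.
- clamp_arm: Steel arm of the toggle clamp with the spindle and handle it carries; origin at its pivot, 8 mm behind (-y of) the fixture's centre, 36 mm above the plate. Open, it stands up to 105 mm above the plate and comes no nearer the nest point than 58 mm in y; shut, it lies over the foot. Strained if it or its handle is pushed with over 35 N.
- spindle: Sprung spindle with a black rubber tip, 15 mm in diameter, hanging on the arm; origin at the middle of the tip's face. Locked, it presses the foot 56 mm from the bone's axis with about 40 N.
- grip_push (a point): Where to push: on the upper face of the blue handle grip, 22 mm from its free end. Grip 17 mm wide (x), 74 mm long (y, free end towards -y), 15 mm thick. z: outward normal of that face; pushing along -z shuts the clamp. Open, the grip leans up some 60 degrees, this point 110 to 115 mm above the plate; it swings back and down some 85 mm to about 58 mm above the plate, level.
- clamp_handle (a joint): Handle angle against the arm, rad: 0 to 0.2 as found (open), 2.29 over-centre, 2.34 on its stop (locked). Takes 1 to 8 N at the grip until the spindle meets the foot at 1.75; then up to about 12 N near 2.0, falling off until somewhere from 2.15 to 2.29 it snaps on to the stop by itself. Let go earlier it springs back. Leaning on it at the stop strains the clamp.
- tumbler: Drinking glass, 68 mm across, 85 mm high, standing on the desk. Leave alone. Origin at the centre of its underside.
- mouse: Dark grey computer mouse, 104 x 60 x 36 mm, on the desk. Leave alone. Origin at the centre of its underside.
- bone_plate: Grey T-shaped metal bone plate, 77 x 24 x 3.5 mm, lying on the desk. Leave alone. Origin at its underside.
Things that resemble listed ones, but are neither listed nor needed, are in the scene too. What is shaped like the model but purple, red or yellow is not meant.

How it is judged (in metres and radians):
On the way, in this order (a step that is already met when the one before it is completed fails the run):
1. the model stands home in the fixture, within 2 mm of fence and end stop, and is pressed against the end stop with 2 N or more while the clamp is still open (x of model_grip in the frame of nest between -0.002 and 0.002 m and y of model_grip in the frame of nest between -0.002 and 0.002 m and z of model_grip in the frame of nest below 0.003 m and angle between the y axis of model_grip and the y axis of nest, either way round below 0.045 rad and angle between model_grip's own z axis and vertical below 0.05 rad and contact force between model and end_stop above 2 N and value of joint clamp_handle below 1 rad), for 0.2 s.
2. the handle has been pushed past the over-centre point and the spindle bears on the foot (value of joint clamp_handle above 2.31 rad and contact force between spindle and model above 20 N), for 0.3 s.
At the end, for the whole second after the job is handed in: Clamp locked on its stop past over-centre (handle above 2.31 rad), spindle pressing the foot with over 20 N; model upright, flat on the plate, at rest, within 2 mm of home along and across and square within 2.5 degrees; robot has let go (all of step 2 and x of model_grip in the frame of nest between -0.002 and 0.002 m and y of model_grip in the frame of nest between -0.002 and 0.002 m and z of model_grip in the frame of nest below 0.003 m and angle between the y axis of model_grip and the y axis of nest, either way round below 0.045 rad and angle between model_grip's own z axis and vertical below 0.05 rad and linear speed of model below 0.02 m/s); the robot touches nothing.
It fails at once if the model is pushed or dropped against the fixture with more than 40 N before it is clamped (contact force between model and fixture above 40 N and value of joint clamp_handle below 1.6 rad).
It fails at once if the clamp or its handle is pushed with more than 35 N (contact force between any of the fingers, the arm and clamp_arm above 35 N).
It fails at once if the glass, the mouse or the metal plate is moved by more than 25 mm, or the glass tipped (distance of any of tumbler, mouse, bone_plate from where it was at the start of the episode above 0.025 m or angle between tumbler's own z axis and vertical above 0.3 rad).
It also fails if it takes over 69 s, if anything falls off the work surface, if the arm or the gripper's body presses on something with over 40 N, if the wrist force passes 120 N, or if a joint passes its speed limit or range.

## Robot

A 7-joint arm with a two-finger parallel gripper is mounted at the origin on the work surface. World frame = base frame: x ahead of the robot, y to its left, z up, the work surface at z = 0. Lengths are in mm, angles in rad, forces in N, time in s.
With the tool pointing down it reaches from about 350 to 900 mm from the base axis. Payload 8.1 kg.
Tool frame: the origin (TCP) lies at the very end of the fingers, on their centre line; the grasp point (between the pads) lies robot.grip_depth behind it (robot.grip_depth is the distance from the TCP to the grasp point, in mm); x points along the fingers, z is the direction in which the jaws open and shut, and the axes are right-handed (so a half turn about x gives the same grasp; the last joint's range is limited). The gripper opens to 85 mm and grips with 20 to 120 N. Pads are 22 mm wide; open, the fingers measure 114 mm over their backs; the gripper's body (76 mm by 85 mm) begins 54 mm behind the grasp point. The pads swing forward as they close: fully open they stand 13 mm farther back than shut.
Start: joints at [-0.103, 0.434, 0.025, 1.573, -0.012, 1.134, -0.075], TCP at [625.013, -0.027, 231.323] pointing down, gripper open.
Joint ranges: [-2.62, 2.62], [-0.44, 2.09], [-1.27, 1.32], [0.08, 2.57], [-1.32, 4.46], [0.12, 2], [-2.74, 2.74]. Speed limits (rad/s): [2.22, 2.22, 3.01, 3.01, 3.14, 3.14, 3.14].

## Interface

Orientations are given as a rotation vector (axis times angle).
In Python, from station import robot gives the robot as it stands.
- The arm moves only by the tool drive_tool, never from a script. Its argument "steps" is a list of rows, each a list of 7 numbers: the shift along the world's x, y, z in m, then the turn, a rotation vector about the world's x, y, z in degrees, then the closure in counts, from 0 (fully open) to 255 (shut). In form: [[dx, dy, dz, wx, wy, wz, claw], ...]. A call has 1 to 5 rows; each row shifts and turns the commanded pose from where the row before left it; what a row does not reach is not made up. A row lasts 1/8 s, in which the tool goes at most 62.5 mm and 10.7 degrees, less where a joint would pass 70% of its speed; a pose out of reach is approached as far as the arm can. A call is refused whole if a number of a shift passes 0.0625 or a number of a turn 10.7, either way. A call with a gripper value outside its range is refused whole. The fingers move at their own pace and stop on an object; "newtons" is the grip in N (left out, the last holds). Time passes only in rows, so rows that do not move let the fingers close. It gives the time, the measured TCP pose, the force and the opening at its end, in the units of the state.
- robot.sense(): the state, without advancing time (a new reading comes with each control period).
- robot.camera(name): name is "scene" or "side" or "wrist"; returns a dict with "img" (400x640x3 uint8, blue, green, red), "range_z" (400x640 float32, mm along the optical axis (not along the pixel's ray), 0 where there is no reading), "fx", "fy", "cx", "cy" (pixels), "dist_coeffs" ([k1, k2, p1, p2, k3] as OpenCV has them; the pictures are not rectified), "camera_from_world" (4x4, takes a point from world to camera coordinates). Camera axes: x right, y up, looking along -z (the intrinsics and any distortion apply to the point x, -y, -z); pixel columns grow to the right and rows downward; lengths in mm; the calibration is good to about 2 mm. A picture is of the moment at which its call begins.
- robot.job_done(): hands the job in, once; it reports no verdict.
The state is a dict: "clock": time; "joint_positions": joint angles; "dq": joint speeds; "tau": joint torques, N m; "ee_pos": TCP position; "tool_rot": TCP orientation; "ft_force": force on the tool from outside, world axes, zero at the start; "torque": the same for the moment, N m; "opening": opening from 0.0 (shut) to 1.0 (fully open).
Only numpy, scipy, OpenCV 4.12 (cv2) and the standard library are available. Lean on these libraries where they do the work, as an engineer would, in place of code of your own. Each camera call takes 0.05 s, during which the arm holds its last target.

## Working session

There is one attempt and no reset: what is moved stays moved. The work goes in short steps, Python scripts to look and compute and a tool call to move; the robot and the scene stay as the last step left them, time stands still between calls to the robot, and variables do not carry over. Pictures are saved under pics/ and viewed, and the job is handed in when it is done.

Besides the shell and the picture viewer there is one more tool, called after "Request:" by a JSON object that holds its "api" and its "payload". drive_tool: Moves the arm, as the interface text tells. Its arguments: {"type":"object","properties":{"steps":{"type":"array","items":{"type":"array","items":{"type":"number"}}},"newtons":{"type":"number"}},"required":["steps"]}

```bash
ls; mkdir -p pics; cat > h.py <<'E'
import numpy as np, cv2
from station import robot
def snap(n,f):
    c=robot.camera(n); cv2.imwrite('pics/%s.png'%f,c['img']); np.savez('pics/%s.npz'%f,**{k:np.array(v) for k,v in c.items()}); return c
def load(f): return np.load('pics/%s.npz'%f)
def K(c): return np.array([[c['fx'],0,c['cx']],[0,c['fy'],c['cy']],[0,0,1]],float)
def ray(c,u,v):
    p=cv2.undistortPoints(np.array([[[u,v]]],float),K(c),np.array(c['dist_coeffs'],float))[0,0]
    T=np.linalg.inv(c['camera_from_world']); d=T[:3,:3]@np.array([p[0],-p[1],-1.]); return T[:3,3],d
def onz(c,u,v,z):
    o,d=ray(c,u,v); return o+d*(z-o[2])/d[2]
def dep(c,u,v):
    o,d=ray(c,u,v); return o+d*float(c['range_z'][int(round(v)),int(round(u))])
def cloud(c):
    v,u=np.mgrid[0:400,0:640]; p=cv2.undistortPoints(np.stack([u.ravel(),v.ravel()],1)[:,None].astype(float),K(c),np.array(c['dist_coeffs'],float))[:,0]
    z=c['range_z'].ravel()[:,None]; P=np.c_[p[:,:1],-p[:,1:],-np.ones(len(p))]*z
    T=np.linalg.inv(c['camera_from_world']); W=P@T[:3,:3].T+T[:3,3]; W[z[:,0]<=0]=np.nan; return W.reshape(400,640,3)
def proj(c,P):
    q=np.atleast_2d(P); T=c['camera_from_world']; X=q@T[:3,:3].T+T[:3,3]; X=X*[1,-1,-1]
    return cv2.projectPoints(X,np.zeros(3),np.zeros(3),K(c),np.array(c['dist_coeffs'],float))[0][:,0]
E
python3 - <<'E'
from h import *
for n in ['scene','side','wrist']:
    c=snap(n,n+'0'); T=np.linalg.inv(c['camera_from_world']); print(n,T[:3,3],-T[:3,2],c['fx'],c['dist_coeffs'])
s=robot.sense(); print(s); print(robot.grip_depth)
E
```

```text
pics
scene [1274.23885593 -268.22421101  734.94137638] [-0.71879112  0.23527094 -0.65420709] 415.48443396435437 [-0.08642103  0.          0.          0.          0.        ]
side [-149.91648607 -670.18412456  760.30807847] [ 0.61300503  0.55963619 -0.55770258] 447.3072575587356 [0.00115705 0.         0.         0.         0.        ]
wrist [626.68512976  64.47295672 371.59733362] [-0.00164444 -0.25748437 -0.96628106] 303.36693797392945 [0.00117656 0.         0.         0.         0.        ]
{'clock': 0.15, 'joint_positions': array([-0.10257857,  0.43504587,  0.02496358,  1.57388141, -0.01157294,
        1.13399201, -0.07509476]), 'dq': array([-2.04374054e-03, -2.46749978e-03,  1.05580803e-03, -2.88792536e-03,
       -7.14473783e-05, -1.98095141e-03,  8.20070025e-04]), 'tau': array([ 1.93215681e-03, -6.70885992e+01,  1.02606665e+00, -3.16448736e+01,
        1.57136447e-02,  9.07747715e-03, -7.57739531e-05]), 'ee_pos': array([ 6.24621789e+02, -6.25182707e-02,  2.30719317e+02]), 'tool_rot': array([-5.05124024e-05,  1.57197166e+00, -1.50669937e-04]), 'ft_force': array([-0.00230805, -0.78095414,  0.30963935]), 'torque': array([-0.01493156,  0.00964739,  0.02419141]), 'opening': 1.0037150259511223}
18.700000000000003
```

View pics/scene0.png

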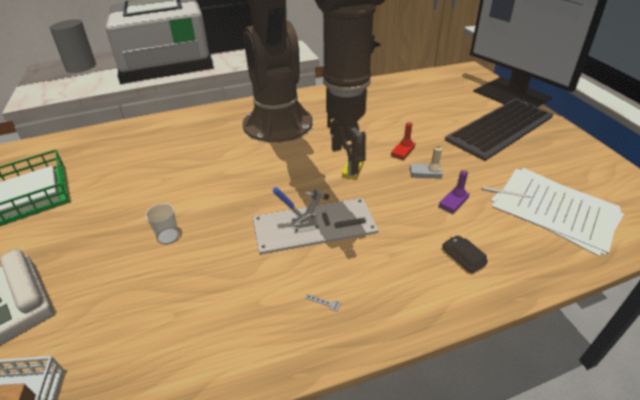

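View pics/side0.png

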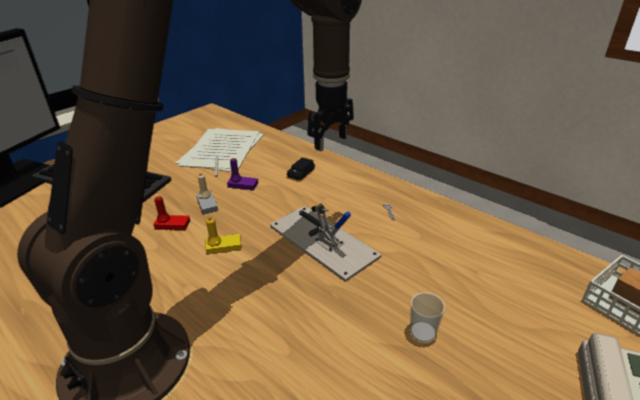

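View pics/wrist0.png

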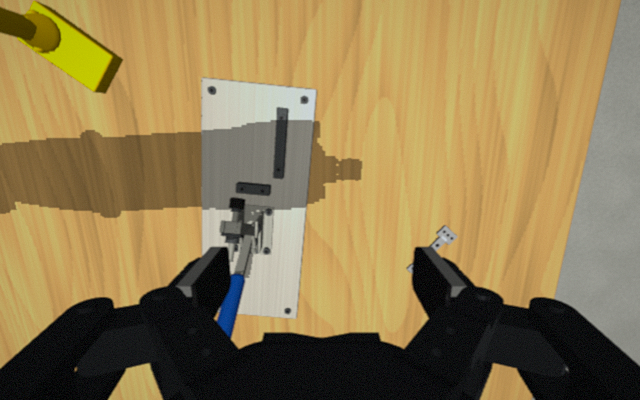

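The candidates in the scene view are red (403,145), yellow (352,165), purple (455,190) and an ivory shaft on a grey foot at (430,165). That last one is at (204,195) in the side view. Only the ivory and grey one fits, so I'll confirm it in a crop and measure.

```bash
python3 - <<'E'
from h import *
s=load('scene0'); d=load('side0'); w=load('wrist0')
a=cv2.resize(s['img'][130:200,390:490],None,fx=4,fy=4,interpolation=cv2.INTER_CUBIC)
b=cv2.resize(d['img'][160:260,160:260],None,fx=4,fy=4,interpolation=cv2.INTER_CUBIC)
cc=np.zeros((400,800,3),np.uint8); cc[:280,:400]=a; cc[:,400:]=b; cv2.imwrite('pics/crop1.png',cc)
b=cv2.resize(w['img'][60:330,190:330],None,fx=2.2,fy=2.2,interpolation=cv2.INTER_CUBIC)
cv2.imwrite('pics/crop2.png',b)
# plate corners from wrist
for u,v in [(203,78),(316,89),(297,317),(212,90),(304,99),(288,310)]:
    print(u,v,onz(w,u,v,12).round(1),dep(w,u,v).round(1))
# depth clouds for foot
for n,c,box in (('scene',s,(390,130,490,200)),('side',d,(160,160,260,260))):
    W=cloud(c)
    x0,y0,x1,y1=box
    P=W[y0:y1,x0:x1].reshape(-1,3); m=(P[:,2]>3)&(P[:,2]<130); print(n,m.sum(), np.nanpercentile(P,[5,50,95],axis=0).round(0).tolist())
E
```

```text
203 78 [495.5 109.9  12. ] [495.  110.1  10.7]
316 89 [620.5  98.5  12. ] [620.3  99.8  -1.3]
297 317 [ 593.5 -194.7   12. ] [ 592.2 -204.5   -1.5]
212 90 [504.3  97.4  12. ] [504.2  97.4  11.8]
304 99 [607.   87.9  12. ] [607.   87.9  12.2]
288 310 [ 581.5 -183.8   12. ] [ 581.6 -183.4   12.6]
scene 2276 [[255.0, 244.0, -5.0], [434.0, 382.0, -2.0], [581.0, 555.0, 43.0]]
side 2793 [[273.0, 104.0, -3.0], [427.0, 301.0, 0.0], [613.0, 562.0, 42.0]]
```

View pics/crop1.png

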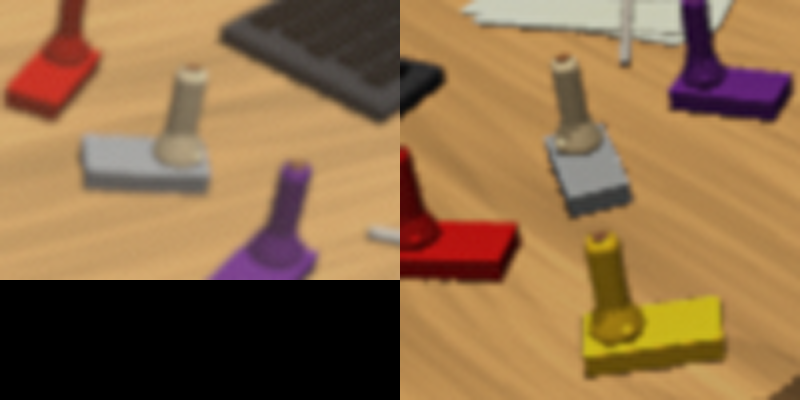

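View pics/crop2.png

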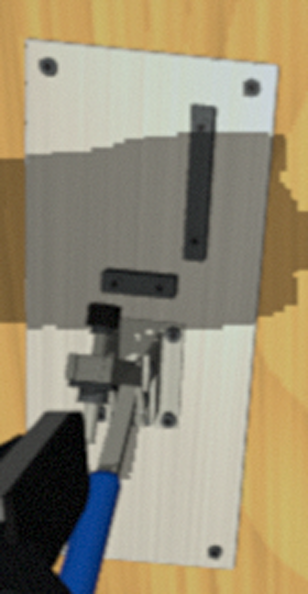

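The crop confirms it: ivory shaft, grey foot, bare end towards world -y. Next I'll locate it roughly from both views.

```bash
python3 - <<'E'
from h import *
s=load('scene0'); d=load('side0')
for n,c,pts in (('scene',s,dict(top=(390+195/4,130+72/4),baseaxis=(390+180/4,130+150/4),fc=[(390+84/4,130+138/4),(390+86/4,130+188/4),(390+208/4,130+190/4)])),('side',d,dict(top=(160+165/4,160+62/4),baseaxis=(160+178/4,160+138/4),fc=[(160+147/4,160+140/4),(160+170/4,160+212/4),(160+230/4,160+198/4),(160+228/4,160+180/4),(160+168/4,160+198/4)]))):
    print(n,'top',onz(c,*pts['top'],95).round(1),dep(c,*pts['top']).round(1))
    print('base',onz(c,*pts['baseaxis'],25).round(1),dep(c,*pts['baseaxis']).round(1))
    for p in pts['fc']: print(onz(c,*p,0).round(1),onz(c,*p,20).round(1),dep(c,*p).round(1))
    W=cloud(c); hsv=cv2.cvtColor(c['img'],cv2.COLOR_BGR2HSV)
    t=onz(c,*pts['top'],95)[:2]
    m=(np.abs(W[...,0]-t[0])<70)&(np.abs(W[...,1]-t[1])<90)&(W[...,2]>45)&(W[...,2]<100)
    P=W[m]; print('shaft',m.sum(),np.median(P,0).round(1),P.max(0).round(1))
    m=(np.abs(W[...,0]-t[0])<70)&(np.abs(W[...,1]-t[1])<120)&(W[...,2]>16)&(W[...,2]<23)&(hsv[...,1]<60)
    P=W[m]; r=cv2.minAreaRect(P[:,:2].astype(np.float32)); print('foot',m.sum(),r)
E
```

```text
scene top [461.5 352.4  95. ] [455.3 357.2  90.1]
base [458.1 355.2  25. ] [465.7 349.4  31.6]
[390.6 316.6   0. ] [414.7 300.7  20. ] [409.1 304.4  15.4]
[446.7 287.6   0. ] [469.2 272.5  20. ] [447.8 286.9   1. ]
[479.7 370.3   0. ] [501.3 352.9  20. ] [476.1 373.2  -3.4]
shaft 137 [459.5 351.1  72.3] [464.7 365.1  94.3]
foot 159 ((445.3321228027344, 333.6630554199219), (88.83257293701172, 49.53923797607422), 65.16293334960938)
side top [446.4 347.5  95. ] [446.9 348.2  94.5]
base [448.7 353.4  25. ] [441.2 340.6  34.2]
[451.5 404.3   0. ] [435.7 376.   20. ] [436.3 377.1  19.2]
[405.5 310.2   0. ] [390.9 284.4  20. ] [404.5 308.5   1.3]
[445.4 291.2   0. ] [429.8 265.9  20. ] [444.4 289.5   1.3]
[459.  311.5   0. ] [443.  285.6  20. ] [445.  288.9  17.5]
[415.2 326.2   0. ] [400.4 300.   20. ] [405.9 309.8  12.5]
shaft 115 [445.5 348.4  73.3] [460.4 365.4  97.3]
foot 187 ((438.5018310546875, 332.37701416015625), (88.91264343261719, 44.0010986328125), 66.17643737792969)
```

Request:
{"api": "drive_tool", "payload": {"steps": [[-0.025,0.05,0,0,0,-5,0],[-0.025,0.05,0,0,0,-5,0],[-0.025,0.05,0,0,0,-5,0],[-0.025,0.05,0,0,0,-5,0],[-0.025,0.05,0,0,0,-5,0]]}}

```text
clock: 0.78
ee_pos: [498.9, 251.4, 231.2]
tool_rot: [0.344, 1.543, -0.345]
ft_force: [0.6, 0.5, 0.8]
opening: 1.002
```

Request:
{"api": "drive_tool", "payload": {"steps": [[-0.025,0.05,0,0,0,0,0],[-0.025,0.05,0,0,0,0,0],[0,0,0,0,0,0,0],[0,0,0,0,0,0,0]]}}

```text
clock: 1.27
ee_pos: [450.1, 349.5, 231.0]
tool_rot: [0.341, 1.544, -0.343]
ft_force: [-0.1, -0.2, 0.4]
opening: 0.999
```

```bash
python3 - <<'E'
from h import *
w=snap('wrist','wrist1'); s=robot.sense(); print(s['ee_pos'],s['tool_rot'],s['dq'].round(3),s['clock'])
E
```

```text
[450.60406098 348.80174501 231.13065729] [ 0.34254686  1.54306547 -0.34398715] [ 0.014 -0.004  0.01   0.    -0.003  0.002 -0.001] 1.325
```

View pics/wrist1.png

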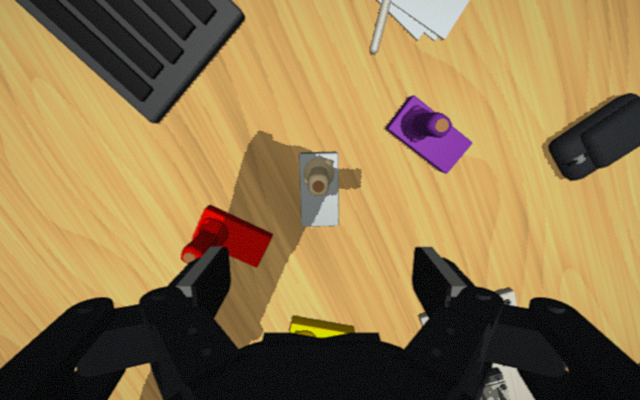

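The wrist view shows the grey foot at (300–339, 152–226) with the shaft top at (318,187). The jaws are nearly square to it.

```bash
python3 - <<'E'
from h import *
w=load('wrist1'); W=cloud(w)
b=cv2.resize(w['img'][140:240,270:370],None,fx=6,fy=6,interpolation=cv2.INTER_CUBIC); cv2.imwrite('pics/crop3.png',b)
hsv=cv2.cvtColor(w['img'],cv2.COLOR_BGR2HSV)
roi=np.zeros((400,640),bool); roi[145:235,285:355]=1
m=roi&(W[...,2]>14)&(W[...,2]<26); P=W[m]; print('foot top',m.sum(),np.median(P[:,2]),cv2.minAreaRect(P[:,:2].astype(np.float32)))
m=roi&(W[...,2]>88); P=W[m]; print('top',m.sum(),P.mean(0),P.min(0),P.max(0))
m=roi&(W[...,2]>50)&(W[...,2]<88);P=W[m]; print('shaft',m.sum(),P.mean(0))
print(onz(w,318,187,95))
for u,v in [(300,152),(338,152),(300,226),(339,226)]: print(onz(w,u,v,20).round(1))
d=load('side0'); s=load('scene0')
E
```

```text
foot top 1912 18.313701056494267 ((441.9435119628906, 335.5428161621094), (90.11207580566406, 45.29891586303711), 65.81718444824219)
top 364 [451.81596104 356.29518935  91.96999566] [441.592001   344.69916316  88.01110429] [461.55189709 366.37866101  95.87130936]
shaft 137 [455.35347835 362.88199491  73.8553198 ]
[451.56011043 354.70677206  95.        ]
[442.7 386.3  20. ]
[482.3 367.8  20. ]
[403.2 305.3  20. ]
[446.6 285.1  20. ]
```

View pics/crop3.png

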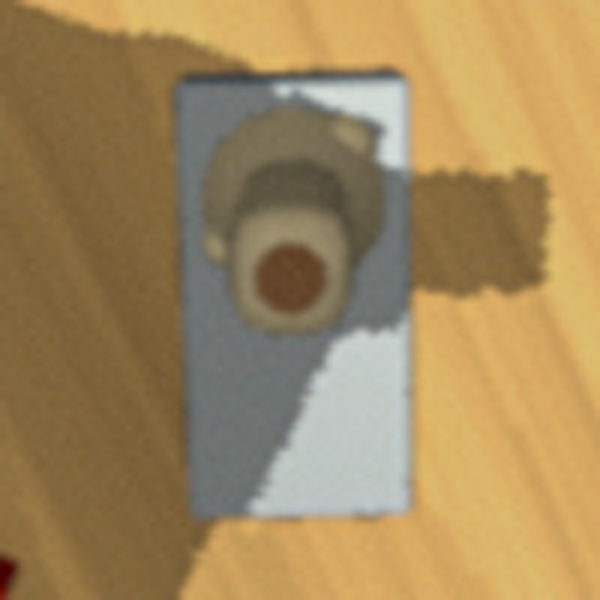

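Request:
{"api": "drive_tool", "payload": {"steps": [[0.001,0.006,-0.05,0,0,0.7,0],[0,0,-0.05,0,0,0,0],[0,0,-0.045,0,0,0,0],[0,0,-0.03,0,0,0,0],[0,0,-0.016,0,0,0,0]]}}

```text
clock: 1.95
ee_pos: [451.4, 353.9, 38.8]
tool_rot: [0.333, 1.545, -0.336]
ft_force: [-0.6, -0.4, 0.2]
opening: 1.0
```

Request:
{"api": "drive_tool", "payload": {"steps": [[0,0,0,0,0,0,0],[0,0,0,0,0,0,100],[0,0,0,0,0,0,160],[0,0,0,0,0,0,255],[0,0,0,0,0,0,255]], "newtons": 40}}

```text
clock: 2.58
ee_pos: [451.1, 356.4, 41.0]
tool_rot: [0.333, 1.545, -0.332]
ft_force: [-1.0, -0.0, 4.4]
opening: 0.232
```

Request:
{"api": "drive_tool", "payload": {"steps": [[0,0,0,0,0,0,255],[0,0,0,0,0,0,255],[0,0,0,0,0,0,255]]}}

```text
clock: 2.95
ee_pos: [451.1, 356.4, 41.0]
tool_rot: [0.333, 1.545, -0.332]
ft_force: [-1.8, 0.5, 6.2]
opening: 0.235
```

```bash
python3 - <<'E'
from h import *
w=snap('wrist','wrist2'); s=robot.sense(); print(s['ee_pos'],s['tool_rot'],s['opening'],s['ft_force'],s['torque'],s['clock'])
E
```

```text
[451.12018616 356.3618655   40.9983328 ] [ 0.33326295  1.54471828 -0.33200302] 0.23384630657354846 [-1.06689759 -0.79083507  5.11328046] [-0.07204947  0.33885453 -0.07017618] 3.0
```

View pics/wrist2.png

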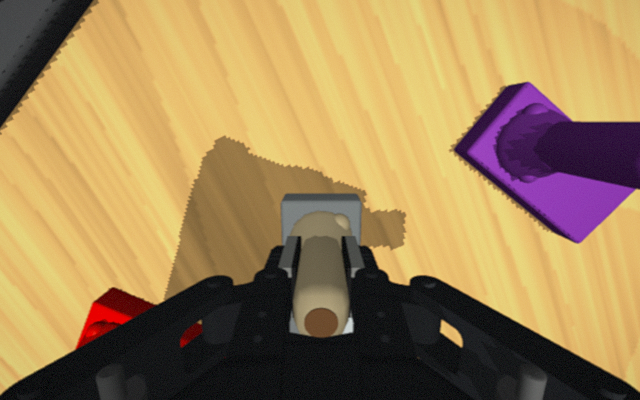

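Request:
{"api": "drive_tool", "payload": {"steps": [[0,0,0.01,0,0,0,255],[0,0,0.04,0,0,0,255],[0,0,0.05,0,0,0,255],[0,0,0.05,0,0,0,255],[0,0,0.05,0,0,0,255]]}}

```text
clock: 3.62
ee_pos: [450.7, 355.6, 242.5]
tool_rot: [0.333, 1.545, -0.333]
ft_force: [1.0, -0.0, -2.3]
opening: 0.232
```

Request:
{"api": "drive_tool", "payload": {"steps": [[0.02,-0.04,0,0,0,4,255],[0.025,-0.05,0,0,0,4,255],[0.025,-0.05,0,0,0,4,255],[0.025,-0.05,0,0,0,4,255],[0.025,-0.05,0,0,0,3,255]]}}

```text
clock: 4.25
ee_pos: [571.3, 114.2, 240.8]
tool_rot: [0.071, 1.569, -0.071]
ft_force: [0.6, 0.5, -1.8]
opening: 0.234
```

Request:
{"api": "drive_tool", "payload": {"steps": [[0.025,-0.05,0,0,0,0,255],[0.02,-0.03,0,0,0,0,255],[0,0,0,0,0,0,255],[0,0,0,0,0,0,255],[0,0,0,0,0,0,255]]}}

```text
clock: 4.88
ee_pos: [615.5, 37.5, 240.5]
tool_rot: [0.072, 1.57, -0.071]
ft_force: [-0.6, -0.1, -1.9]
opening: 0.23
```

```bash
python3 - <<'E'
from h import *
w=snap('wrist','wrist3'); s=robot.sense(); print(s['ee_pos'],s['tool_rot'],s['opening'],s['ft_force'],s['torque'],s['clock'])
E
```

```text
[615.5299389   37.39946247 240.49400161] [ 0.07146131  1.56974998 -0.07069678] 0.23353274317677247 [ 0.18637131  0.45653044 -1.37129459] [-0.00394009  0.02986121 -0.0100614 ] 4.925
```

View pics/wrist3.png

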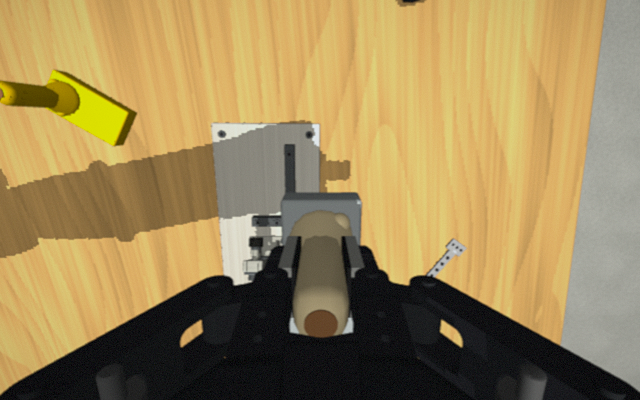

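Request:
{"api": "drive_tool", "payload": {"steps": [[0.03,-0.045,0,0,0,0,255],[0.02,-0.045,0,0,0,0,255],[0,0,0,0,0,0,255],[0,0,0,0,0,0,255],[0,0,0,0,0,0,255]]}}

```text
clock: 5.55
ee_pos: [665.7, -51.9, 240.4]
tool_rot: [0.071, 1.57, -0.07]
ft_force: [-0.4, 0.5, -2.9]
opening: 0.232
```

```bash
python3 - <<'E'
from h import *
w=snap('wrist','wrist4'); s=robot.sense(); print(s['ee_pos'],s['tool_rot'],s['clock'])
b=cv2.resize(w['img'][20:270,140:320],None,fx=2.4,fy=2.4,interpolation=cv2.INTER_CUBIC); cv2.imwrite('pics/crop4.png',b)
w=load('wrist0')
b=cv2.resize(w['img'][60:310,190:330],None,fx=2.4,fy=2.4,interpolation=cv2.INTER_CUBIC); cv2.imwrite('pics/crop0.png',b)
E
```

```text
[665.75548272 -52.14540093 240.49510181] [ 0.07141754  1.56964725 -0.07023315] 5.6
```

View pics/crop4.png

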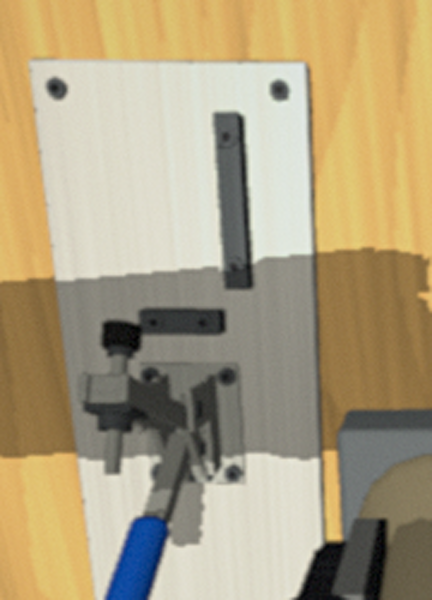

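View pics/crop0.png

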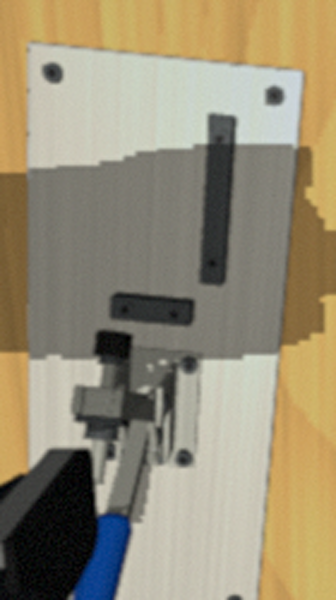

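```bash
python3 - <<'E'
from h import *
A=load('wrist4'); B=load('wrist0')
a=lambda x,y:(140+x/2.4-.3,20+y/2.4-.3); b=lambda x,y:(190+x/2.4-.3,60+y/2.4-.3)
def tri(p,q):
    o1,d1=ray(A,*p);o2,d2=ray(B,*q); d1/=np.linalg.norm(d1);d2/=np.linalg.norm(d2)
    M=np.c_[d1,-d2]; t=np.linalg.lstsq(M,o2-o1,rcond=None)[0]; x,y=o1+t[0]*d1,o2+t[1]*d2; return ((x+y)/2).round(1),np.linalg.norm(x-y).round(1)
for n,p,q,z in [('screwTL',(57,88),(52,72),12),('screwTR',(280,90),(275,96),12),('fenceTL',(214,113),(209,115),24),('fenceBL',(226,288),(200,282),24),('stopUL',(141,311),(114,294),24),('stopUR',(224,309),(195,299),24),('stopscrL',(153,322),(123,310),24),('stopscrR',(205,322),(175,315),24),('plateTL',(30,60),(29,43),12),('plateTR',(308,63),(302,71),12),
  ('spindletip',(121,325),(113,338),60),('fscr1',(227,137),(219,138),24),('fscr2',(237,266),(212,263),24)]:
    print(n,onz(A,*a(*p),z).round(1),onz(B,*b(*q),z).round(1),'tri',*tri(a(*p),b(*q)),'dep',dep(A,*a(*p)).round(1),dep(B,*b(*q)).round(1))
E
```

```text
screwTL [504.2  97.4  12. ] [503.6  97.7  12. ] tri [502.5  98.1   8.6] 0.2 dep [505.1  96.9  14.1] [503.7  97.7  12.3]
screwTR [607.5  87.3  12. ] [607.3  87.2  12. ] tri [607.4  87.3  11.7] 0.2 dep [607.7  87.1  13. ] [607.3  87.2  11.4]
fenceTL [578.4  78.   24. ] [577.7  78.1  24. ] tri [577.4  78.4  21. ] 0.4 dep [578.   78.3  22.5] [577.5  78.2  22.6]
fenceBL [5.711e+02 3.000e-01 2.400e+01] [570.5   0.9  24. ] tri [5.698e+02 1.000e-01 1.950e+01] 0.1 dep [5.709e+02 3.000e-01 2.320e+01] [5.7e+02 3.0e-01 2.1e+01]
stopUL [528.2  -6.9  24. ] [528.4  -5.1  24. ] tri [526.   -6.8  17.2] 1.3 dep [527.4  -7.   22. ] [526.8  -6.2  18.1]
stopUR [568.5  -9.5  24. ] [567.7  -7.5  24. ] tri [565.6 -10.   13.1] 0.7 dep [564.3 -10.4   9.6] [565.3 -10.4   9.9]
stopscrL [533.  -12.6  24. ] [532.3 -13.   24. ] tri [532.4 -12.9  23.2] 0.8 dep [533.1 -12.6  24.3] [532.5 -12.8  24.9]
stopscrR [558.3 -14.9  24. ] [557.6 -15.5  24. ] tri [557.9 -15.2  24.2] 0.9 dep [558.3 -14.9  24.2] [557.8 -15.3  25.1]
plateTL [494.4 110.2  12. ] [494.2 110.3  12. ] tri [493.6 110.5  10.5] 0.1 dep [492.5 111.2   8.1] [493.9 110.4  11.2]
plateTR [622.1  97.5  12. ] [620.   98.2  12. ] tri [620.2  99.5   1.5] 1.0 dep [ 6.204e+02  1.002e+02 -1.000e-01] [619.8  99.4  -1.2]
spindletip [532.9 -10.2  60. ] [536.8 -17.7  60. ] tri [547.2  -8.2  94.1] 1.4 dep [547.8  -7.8  94.1] [547.1  -8.3  95.7]
fscr1 [582.6  67.4  24. ] [581.9  68.   24. ] tri [581.3  68.1  19.1] 0.1 dep [582.4  67.5  23.2] [582.   68.   24.2]
fscr2 [578.  10.  24.] [576.6  10.1  24. ] tri [576.3   9.7  19. ] 1.0 dep [578.1  10.   24.1] [576.7  10.2  24.6]
```

Request:
{"api": "drive_tool", "payload": {"steps": [[-0.035,0.038,0,0,0,0,255],[-0.035,0.038,0,0,0,0,255],[-0.035,0.038,0,0,0,0,255],[-0.013,0.0125,-0.02,0,0,0,255],[0,0,-0.04,0,0,0,255]]}}

```text
clock: 6.22
ee_pos: [547.9, 75.7, 181.8]
tool_rot: [0.071, 1.565, -0.067]
ft_force: [1.5, -0.7, -1.7]
opening: 0.231
```

Request:
{"api": "drive_tool", "payload": {"steps": [[0,0,-0.04,0,0,0,255],[0,0,-0.035,0,0,0,255],[0,0,-0.02,0,0,0,255],[0,0,0,0,0,0,255],[0,0,0,0,0,0,255]]}}

```text
clock: 6.85
ee_pos: [548.6, 73.1, 86.4]
tool_rot: [0.072, 1.568, -0.072]
ft_force: [0.4, -0.4, -1.0]
opening: 0.232
```

```bash
python3 - <<'E'
from h import *
w=snap('wrist','wrist5'); 
a=snap('scene','scene5'); b=snap('side','side5'); s=robot.sense(); print(s['ee_pos'],s['tool_rot'],s['ft_force'],s['torque'],s['clock'])
A=cv2.resize(a['img'][160:260,240:390],None,fx=4,fy=4,interpolation=cv2.INTER_CUBIC)
cv2.imwrite('pics/c5a.png',A)
A=cv2.resize(b['img'][150:290,250:400],None,fx=4,fy=4,interpolation=cv2.INTER_CUBIC)
cv2.imwrite('pics/c5b.png',A)
E
```

```text
[548.75129814  72.79304971  86.50640578] [ 0.0729716   1.56751918 -0.07205768] [ 0.10665831 -0.18376808 -0.72031027] [0.0351     0.02556212 0.02934304] 7.0
```

View pics/c5a.png

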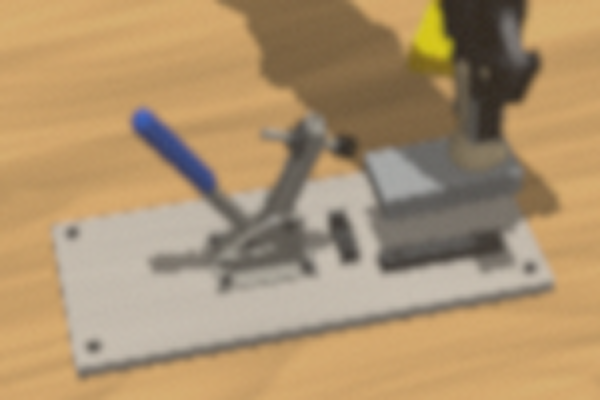

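View pics/c5b.png

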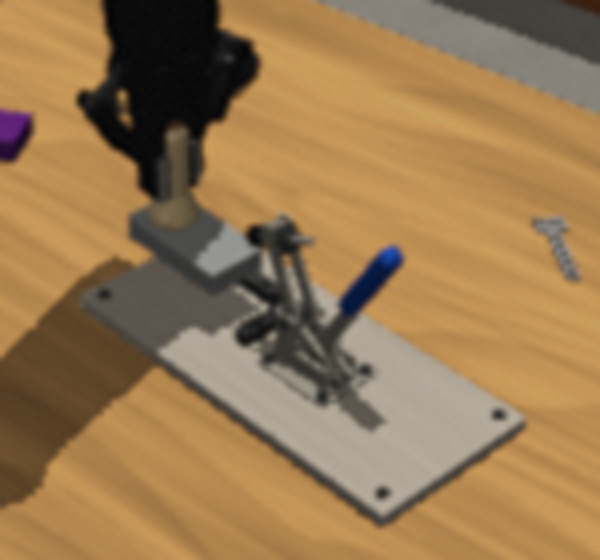

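View pics/wrist5.png

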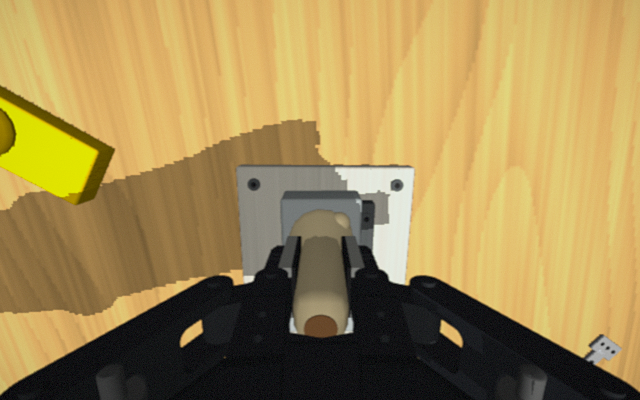

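Everything is clear in the views: the model hovers just above its place and the clamp is open. I'll check the foot's tilt and gaps from depth.

```bash
python3 - <<'E'
from h import *
ey=np.array([0.0932,0.9956]);ex=np.array([0.9956,-0.0932]);O=np.array([543,-43.8])
for n,box in (('scene5',(330,190,372,215)),('side5',(283,200,315,225)),('wrist5',(280,185,365,240))):
    c=load(n);W=cloud(c);x0,y0,x1,y1=box
    hsv=cv2.cvtColor(c['img'],cv2.COLOR_BGR2HSV)
    Q=W[y0:y1,x0:x1].reshape(-1,3);S=hsv[y0:y1,x0:x1,1].ravel()
    m=(Q[:,2]>52)&(Q[:,2]<76)&(S<60);P=Q[m]
    L=np.c_[(P[:,:2]-O)@ex,(P[:,:2]-O)@ey-103,P[:,2]]
    A=np.c_[L[:,:2],np.ones(len(L))]
    for k in range(5):
        co=np.linalg.lstsq(A,L[:,2],rcond=None)[0]; r=np.abs(L[:,2]-A@co); keep=r<max(1.5,2*np.median(r)); A=A[keep];L=L[keep]
    print(n,len(L),'slope x,y',co.round(3),'range',np.percentile(L,[1,50,99],axis=0).round(1).tolist(),cv2.minAreaRect(L[:,:2].astype(np.float32)))
E
```

```text
scene5 219 slope x,y [-2.400e-02  4.500e-02  6.353e+01] range [[-24.3, -51.6, 60.1], [2.8, -22.0, 62.7], [20.0, 33.2, 65.3]] ((-1.612386703491211, -7.922672271728516), (89.06832885742188, 45.42390441894531), 86.99128723144531)
side5 155 slope x,y [4.6000e-02 5.1000e-02 6.3711e+01] range [[-29.6, -54.0, 59.2], [-8.2, -24.8, 62.4], [13.5, 29.2, 64.5]] ((-7.770254135131836, -12.955055236816406), (43.921058654785156, 84.98776245117188), 0.2342120260000229)
wrist5 1527 slope x,y [1.0000e-03 2.1000e-02 6.3588e+01] range [[-26.2, 13.8, 62.9], [-5.1, 30.9, 64.2], [18.6, 36.9, 65.3]] ((-3.7999095916748047, 24.840072631835938), (45.75783157348633, 24.590368270874023), 0.25370118021965027)
```

Request:
{"api": "drive_tool", "payload": {"steps": [[0,0.001,-0.012,0,0,0,255],[0,0,-0.01,0,0,0,255],[0,0,-0.005,0,0,0,255],[0,0,0,0,0,0,255]]}}

```text
clock: 7.5
ee_pos: [547.6, 73.3, 57.7]
tool_rot: [0.072, 1.571, -0.073]
ft_force: [-0.3, -0.3, -1.8]
opening: 0.233
```

Request:
{"api": "drive_tool", "payload": {"steps": [[0,0,-0.002,0,0,0,255],[0,0,-0.001,0,0,0,255],[0,0,0,0,0,0,255]]}}

```text
clock: 7.88
ee_pos: [548.2, 73.6, 55.5]
tool_rot: [0.073, 1.569, -0.073]
ft_force: [0.5, 0.5, -1.5]
opening: 0.233
```

Request:
{"api": "drive_tool", "payload": {"steps": [[0,0,-0.001,0,0,0,255],[0,0,0,0,0,0,255]]}}

```text
clock: 8.12
ee_pos: [548.2, 73.6, 54.4]
tool_rot: [0.073, 1.569, -0.073]
ft_force: [1.5, 0.3, -0.2]
opening: 0.233
```

Request:
{"api": "drive_tool", "payload": {"steps": [[0,0,-0.001,0,0,0,255],[0,0,0,0,0,0,255]]}}

```text
clock: 8.38
ee_pos: [548.1, 73.5, 53.3]
tool_rot: [0.073, 1.569, -0.073]
ft_force: [1.1, 1.2, 1.4]
opening: 0.231
```

Request:
{"api": "drive_tool", "payload": {"steps": [[0,0,-0.001,0,0,0,255],[0,0,0,0,0,0,255]]}}

```text
clock: 8.62
ee_pos: [548.2, 73.6, 53.0]
tool_rot: [0.073, 1.569, -0.073]
ft_force: [-1.5, 0.5, 8.3]
opening: 0.233
```

Request:
{"api": "drive_tool", "payload": {"steps": [[0,0,0.0004,0,0,0,255],[0.0015,-0.0001,0,0,0,0,255],[0.0015,-0.0001,0,0,0,0,255],[0,0,0,0,0,0,255]]}}

```text
clock: 9.12
ee_pos: [548.7, 73.5, 53.0]
tool_rot: [0.072, 1.574, -0.073]
ft_force: [-10.3, 2.0, 16.6]
opening: 0.232
```

Request:
{"api": "drive_tool", "payload": {"steps": [[0.001,-0.0001,0,0,0,0,255],[0,0,0,0,0,0,255]]}}

```text
clock: 9.38
ee_pos: [548.8, 73.5, 53.0]
tool_rot: [0.072, 1.575, -0.073]
ft_force: [-12.8, 1.7, 19.7]
opening: 0.234
```

Request:
{"api": "drive_tool", "payload": {"steps": [[0.001,-0.0001,0,0,0,0,255],[0,0,0,0,0,0,255]]}}

```text
clock: 9.62
ee_pos: [549.0, 73.5, 53.0]
tool_rot: [0.072, 1.577, -0.073]
ft_force: [-16.2, 1.9, 22.2]
opening: 0.234
```

Request:
{"api": "drive_tool", "payload": {"steps": [[0,0,0.0008,0,0,0,255],[0,0,0,0,0,0,255]]}}

```text
clock: 9.88
ee_pos: [551.8, 73.2, 53.2]
tool_rot: [0.073, 1.572, -0.073]
ft_force: [-5.3, 2.6, 1.2]
opening: 0.23
```

Request:
{"api": "drive_tool", "payload": {"steps": [[0,0,0.0005,0,0,0,255],[0,0,0,0,0,0,255]]}}

```text
clock: 10.12
ee_pos: [552.0, 73.2, 53.4]
tool_rot: [0.072, 1.572, -0.073]
ft_force: [-4.1, 2.3, -1.8]
opening: 0.233
```

Request:
{"api": "drive_tool", "payload": {"steps": [[0.001,0,0,0,0,0,255],[0,0,0,0,0,0,255]]}}

```text
clock: 10.38
ee_pos: [552.1, 73.1, 53.4]
tool_rot: [0.072, 1.573, -0.073]
ft_force: [-8.2, 2.1, 2.7]
opening: 0.232
```

```bash
python3 - <<'E'
from h import *
w=snap('wrist','wrist6'); s=robot.sense(); print(s['ee_pos'],s['tool_rot'],s['ft_force'],s['torque'],s['clock'])
A=cv2.resize(w['img'][150:300,220:420],None,fx=4,fy=4,interpolation=cv2.INTER_CUBIC)
cv2.imwrite('pics/c6.png',A)
E
```

```text
[552.13323489  73.1273097   53.40494806] [ 0.07220948  1.57326321 -0.07299209] [-8.52106823  2.1529871   2.57173248] [ 0.52476717  1.96157488 -0.0901609 ] 10.425
```

View pics/c6.png

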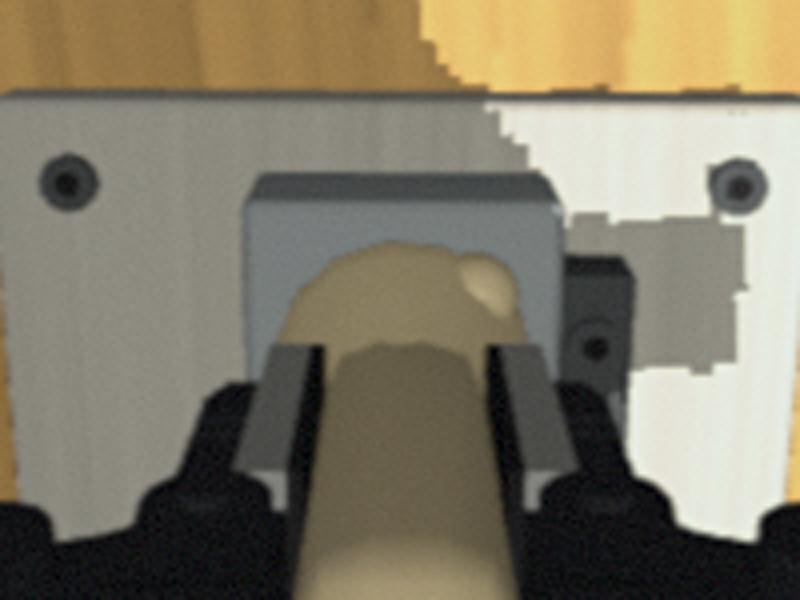

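Request:
{"api": "drive_tool", "payload": {"steps": [[-0.001,0,0.0002,0,0,0,255],[-0.0002,-0.002,0,0,0,0,255],[-0.0002,-0.002,0,0,0,0,255],[-0.0002,-0.002,0,0,0,0,255],[0,0,0,0,0,0,255]]}}

```text
clock: 11.05
ee_pos: [551.6, 68.6, 54.0]
tool_rot: [0.073, 1.571, -0.071]
ft_force: [-6.2, 7.0, 1.9]
opening: 0.231
```

Request:
{"api": "drive_tool", "payload": {"steps": [[-0.0002,-0.002,0,0,0,0,255],[-0.0002,-0.0015,0,0,0,0,255],[0,0,0,0,0,0,255]]}}

```text
clock: 11.42
ee_pos: [551.2, 65.2, 54.1]
tool_rot: [0.073, 1.571, -0.071]
ft_force: [-6.6, 6.3, 1.5]
opening: 0.233
```

Request:
{"api": "drive_tool", "payload": {"steps": [[-0.0001,-0.001,0,0,0,0,255],[0,0,0,0,0,0,255]]}}

```text
clock: 11.68
ee_pos: [551.1, 64.4, 54.1]
tool_rot: [0.073, 1.571, -0.07]
ft_force: [-6.0, 6.8, 2.4]
opening: 0.232
```

Request:
{"api": "drive_tool", "payload": {"steps": [[-0.001,0,0.0003,0,0,0,255],[-0.0001,-0.001,0,0,0,0,255],[0,0,0,0,0,0,255]]}}

```text
clock: 12.05
ee_pos: [550.8, 62.6, 54.5]
tool_rot: [0.073, 1.57, -0.071]
ft_force: [-4.4, 4.3, 1.4]
opening: 0.233
```

Request:
{"api": "drive_tool", "payload": {"steps": [[-0.0001,-0.001,0,0,0,0,255],[0,0,0,0,0,0,255]]}}

```text
clock: 12.3
ee_pos: [550.7, 61.6, 54.5]
tool_rot: [0.073, 1.57, -0.071]
ft_force: [-4.2, 5.6, 0.0]
opening: 0.235
```

```bash
python3 - <<'E'
from h import *
a=snap('scene','scene7'); b=snap('side','side7'); w=snap('wrist','wrist7'); s=robot.sense(); print(s['ee_pos'],s['tool_rot'],s['ft_force'],s['torque'],s['clock'])
A=cv2.resize(a['img'][170:250,300:390],None,fx=5,fy=5,interpolation=cv2.INTER_CUBIC)
B=cv2.resize(b['img'][180:260,270:340],None,fx=5,fy=5,interpolation=cv2.INTER_CUBIC)
cv2.imwrite('pics/c7.png',np.hstack([A,B]))
E
```

```text
[550.69172959  61.60882542  54.51431959] [ 0.07294614  1.56967342 -0.07133301] [-4.34538015  4.65840829  1.28805174] [ 1.02481649  1.02612697 -0.12986263] 12.45
```

View pics/c7.png

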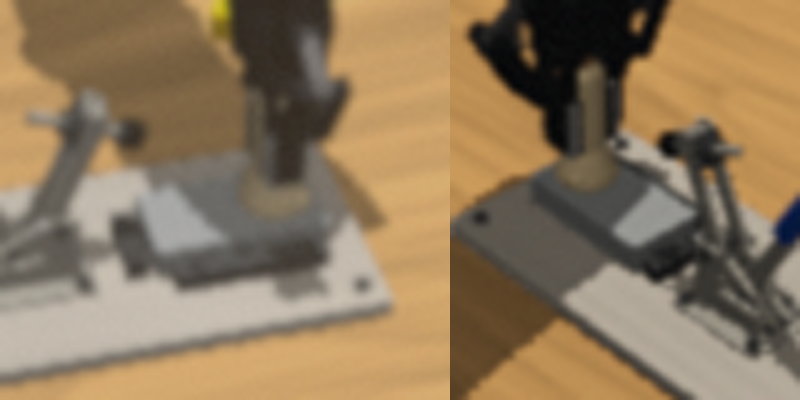

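```bash
cat > tilt.py <<'E'
from h import *
import sys
ey=np.array([0.0932,0.9956]);ex=np.array([0.9956,-0.0932]);O=np.array([543,-43.8])
def tilt(n):
    c=load(n);W=cloud(c);hsv=cv2.cvtColor(c['img'],cv2.COLOR_BGR2HSV)
    Lx=(W[...,:2]-O)@ex;Ly=(W[...,:2]-O)@ey-103
    m=(np.abs(Lx)<32)&(Ly>-72)&(Ly<42)&(W[...,2]>26.5)&(W[...,2]<38)&(hsv[...,1]<60)
    L=np.c_[Lx[m],Ly[m],W[...,2][m]];A=np.c_[L[:,:2],np.ones(len(L))]
    for k in range(6):
        co=np.linalg.lstsq(A,L[:,2],rcond=None)[0]; r=np.abs(L[:,2]-A@co); keep=r<max(1.2,2*np.median(r)); A=A[keep];L=L[keep]
    print(n,len(L),co.round(3),np.percentile(L,[1,50,99],axis=0).round(1).tolist(),[np.round(t,1) for t in cv2.minAreaRect(L[:,:2].astype(np.float32))])
for n in sys.argv[1:]: tilt(n)
E
python3 tilt.py scene7 side7 wrist7 wrist6
```

```text
scene7 218 [-1.1000e-02  1.7000e-02  3.2429e+01] [[-22.7, -63.2, 30.5], [2.5, -31.9, 31.9], [23.6, 24.1, 33.8]] [array([ -0.1, -19.9]), array([49. , 89.5]), np.float64(1.0)]
side7 158 [4.0000e-03 1.9000e-02 3.2588e+01] [[-27.4, -65.5, 30.2], [-7.9, -33.1, 31.9], [18.8, 16.9, 33.7]] [array([ -4.6, -23.1]), array([86.2, 47.8]), np.float64(88.7)]
wrist7 1640 [-5.0000e-03  1.8000e-02  3.1614e+01] [[-23.2, -62.3, 29.9], [-2.4, 18.3, 31.9], [21.8, 25.0, 32.9]] [array([ -0.8, -19.3]), array([89. , 45.5]), np.float64(89.8)]
wrist6 1666 [-1.1000e-02 -1.0000e-03  3.0574e+01] [[-22.9, -49.9, 29.3], [-3.3, 29.3, 30.6], [21.8, 35.9, 31.7]] [array([-1. , -7.6]), array([87.7, 45.6]), np.float64(89.2)]
```

Request:
{"api": "drive_tool", "payload": {"steps": [[-0.0001,-0.001,0,0,0,0,255],[0,0,0,0,0,0,255]]}}

```text
clock: 12.7
ee_pos: [550.6, 60.6, 54.5]
tool_rot: [0.073, 1.57, -0.071]
ft_force: [-2.9, 4.8, 0.6]
opening: 0.236
```

Request:
{"api": "drive_tool", "payload": {"steps": [[-0.0001,-0.0008,0,0,0,0,255],[0,0,0,0,0,0,255]]}}

```text
clock: 12.95
ee_pos: [550.6, 59.8, 54.5]
tool_rot: [0.073, 1.57, -0.071]
ft_force: [-3.9, 4.1, 1.1]
opening: 0.234
```

Request:
{"api": "drive_tool", "payload": {"steps": [[-0.0001,-0.0008,0,0,0,0,255],[0,0,0,0,0,0,255]]}}

```text
clock: 13.2
ee_pos: [550.5, 59.2, 54.5]
tool_rot: [0.073, 1.57, -0.071]
ft_force: [-4.5, 5.0, 1.6]
opening: 0.237
```

Request:
{"api": "drive_tool", "payload": {"steps": [[-0.0001,-0.0008,0,0,0,0,255],[0,0,0,0,0,0,255]]}}

```text
clock: 13.45
ee_pos: [550.5, 59.1, 54.6]
tool_rot: [0.073, 1.569, -0.07]
ft_force: [-4.1, 7.3, 2.1]
opening: 0.23
```

Request:
{"api": "drive_tool", "payload": {"steps": [[-0.0001,-0.0008,0,0,0,0,255],[0,0,0,0,0,0,255]]}}

```text
clock: 13.7
ee_pos: [550.5, 59.0, 54.7]
tool_rot: [0.073, 1.569, -0.069]
ft_force: [-3.2, 9.3, 1.9]
opening: 0.23
```

Request:
{"api": "drive_tool", "payload": {"steps": [[-0.0001,-0.0008,0,0,0,0,255],[0,0,0,0,0,0,255]]}}

```text
clock: 13.95
ee_pos: [550.5, 58.9, 54.8]
tool_rot: [0.074, 1.569, -0.068]
ft_force: [-4.6, 10.0, 1.9]
opening: 0.23
```

Request:
{"api": "drive_tool", "payload": {"steps": [[0,-0.0006,-0.0008,0,0,0,255],[0,0,0,0,0,0,255],[0,0,0,0,0,0,255],[0,0,0,0,0,0,255]]}}

```text
clock: 14.45
ee_pos: [550.5, 59.0, 54.4]
tool_rot: [0.074, 1.569, -0.067]
ft_force: [-5.8, 13.3, 7.8]
opening: 0.236
```

```bash
python3 - <<'E'
from h import *
a=snap('scene','scene8'); b=snap('side','side8'); w=snap('wrist','wrist8'); s=robot.sense(); print(s['ee_pos'],s['tool_rot'],s['ft_force'],s['torque'],s['clock'])
A=cv2.resize(a['img'][170:250,300:390],None,fx=5,fy=5,interpolation=cv2.INTER_CUBIC)
B=cv2.resize(b['img'][180:260,270:340],None,fx=5,fy=5,interpolation=cv2.INTER_CUBIC)
cv2.imwrite('pics/c8.png',np.hstack([A,B]))
E
python3 tilt.py scene8 side8 wrist8
```

```text
[550.49383857  59.01873734  54.38611749] [ 0.07352663  1.56865678 -0.06707232] [-5.69464155 13.12583162  7.18089506] [ 2.81098548  1.39366512 -0.10891462] 14.6
scene8 192 [-4.0000e-03  2.4000e-02  3.2768e+01] [[-23.5, -66.4, 30.2], [5.3, -36.5, 31.9], [22.9, 20.3, 33.9]] [array([  0.1, -22.3]), array([88.9, 47.2]), np.float64(89.1)]
side8 144 [-7.0000e-03  1.7000e-02  3.2225e+01] [[-27.4, -66.4, 30.3], [-6.3, -36.4, 31.7], [20.3, 15.0, 33.1]] [array([ -4. , -24.4]), array([89. , 48.8]), np.float64(87.2)]
wrist8 1658 [-4.0000e-03  1.9000e-02  3.1556e+01] [[-23.2, -64.7, 29.8], [-3.0, 15.7, 31.8], [21.8, 22.4, 32.8]] [array([ -1.1, -21.4]), array([88.6, 45.8]), np.float64(89.1)]
```

View pics/c8.png

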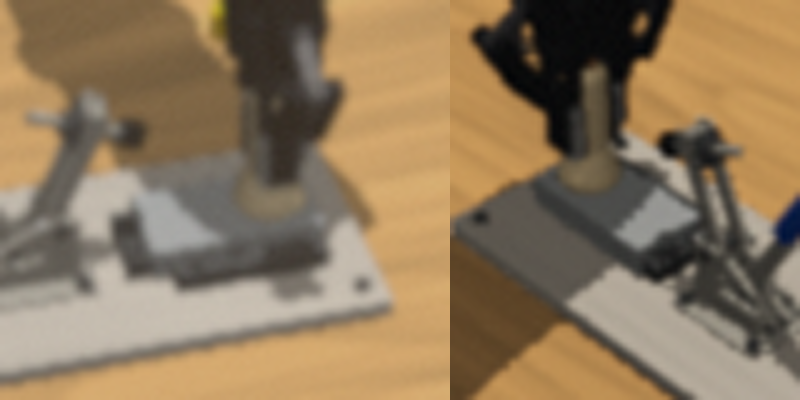

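Request:
{"api": "drive_tool", "payload": {"steps": [[0,0.0004,-0.0003,-0.5,0,0,255],[0,0.0004,-0.0003,-0.5,0,0,255],[0,0,0,0,0,0,255],[0,0,0,0,0,0,255]]}}

```text
clock: 15.1
ee_pos: [550.5, 59.4, 53.7]
tool_rot: [0.06, 1.568, -0.081]
ft_force: [-6.2, 12.4, 5.9]
opening: 0.23
```

```bash
python3 - <<'E'
from h import *
from scipy.spatial.transform import Rotation as R
w=snap('wrist','wrist9'); s=robot.sense(); print(s['ee_pos'],R.from_rotvec(s['tool_rot']).as_matrix()[:,0].round(4),R.from_rotvec(s['tool_rot']).as_matrix()[:,2].round(4),s['ft_force'],s['torque'],s['clock'])
for v in ([0.0722,1.5733,-0.0730],[0.0735,1.5687,-0.0671]): print(R.from_rotvec(v).as_matrix()[:,0].round(4))
E
python3 tilt.py wrist9
```

```text
[550.51248695  59.42535306  53.6746003 ] [ 0.0012 -0.0138 -0.9999] [ 0.996  -0.0897  0.0024] [-4.96930105 11.16109146  6.24658644] [ 2.59768773  1.38999516 -0.15571338] 15.15
[-3.7e-03 -3.0e-04 -1.0e+00]
[ 0.0011  0.004  -1.    ]
wrist9 1688 [-3.0000e-03  9.0000e-03  3.0862e+01] [[-23.1, -65.1, 29.7], [-2.2, 16.0, 30.9], [21.8, 22.6, 32.0]] [array([ -1., -22.]), array([89.8, 45.7]), np.float64(89.4)]
```

Request:
{"api": "drive_tool", "payload": {"steps": [[0,0.0006,-0.0005,-0.6,0,0,255],[0,0,0,0,0,0,255],[0,0,0,0,0,0,255]]}}

```text
clock: 15.52
ee_pos: [550.5, 59.7, 53.1]
tool_rot: [0.051, 1.567, -0.09]
ft_force: [-5.2, 10.6, 5.4]
opening: 0.228
```

```bash
python3 - <<'E'
from h import *
w=snap('wrist','wrist10'); s=robot.sense(); print(s['ee_pos'],s['tool_rot'],s['ft_force'],s['torque'],s['clock'])
E
python3 tilt.py wrist10
```

```text
[550.4674371   59.69932935  53.09736398] [ 0.05154887  1.56734289 -0.09001072] [-4.90226815 11.45414584  5.35601041] [ 2.4224484   1.28032698 -0.19853812] 15.575
wrist10 1684 [-3.0000e-03 -0.0000e+00  3.0295e+01] [[-23.2, -64.9, 29.1], [-3.0, 16.1, 30.3], [21.6, 22.6, 31.4]] [array([ -0.8, -21.9]), array([45.4, 89.9]), np.float64(0.2)]
```

Request:
{"api": "drive_tool", "payload": {"steps": [[0,-0.001,0,0,0,0,255],[0,0,0,0,0,0,255],[0,0,0,0,0,0,255],[0,0,0,0,0,0,255]]}}

```text
clock: 16.08
ee_pos: [550.5, 59.6, 53.1]
tool_rot: [0.052, 1.567, -0.089]
ft_force: [-5.6, 13.4, 5.7]
opening: 0.235
```

Request:
{"api": "drive_tool", "payload": {"steps": [[-0.0003,0.001,0,0,0,0,255],[-0.0003,0.001,0,0,0,0,255],[0,0,0,0,0,0,255]]}}

```text
clock: 16.45
ee_pos: [550.4, 59.8, 53.1]
tool_rot: [0.051, 1.566, -0.091]
ft_force: [-3.7, 7.7, 3.1]
opening: 0.232
```

Request:
{"api": "drive_tool", "payload": {"steps": [[0,0,0,0,0,0,150],[0,0,0,0,0,0,60],[0,0,0,0,0,0,0],[0,0,0,0,0,0,0],[0,0,0,0,0,0,0]]}}

```text
clock: 17.08
ee_pos: [549.6, 57.2, 52.6]
tool_rot: [0.051, 1.568, -0.095]
ft_force: [0.2, 0.4, 0.3]
opening: 0.997
```

Request:
{"api": "drive_tool", "payload": {"steps": [[0,0,0.02,0,0,0,0],[0,0,0.05,1.6,0,0,0],[0,0,0.05,0,0,0,0],[0,0,0.05,0,0,0,0],[0,0,0.03,0,0,0,0]]}}

```text
clock: 17.7
ee_pos: [550.2, 57.4, 255.4]
tool_rot: [0.073, 1.566, -0.072]
ft_force: [0.9, -0.9, -0.1]
opening: 0.999
```

```bash
python3 - <<'E'
from h import *
a=snap('scene','scene11'); b=snap('side','side11'); w=snap('wrist','wrist11'); s=robot.sense(); print(s['ee_pos'],s['tool_rot'],s['ft_force'],s['torque'],s['clock'],s['opening'])
A=cv2.resize(a['img'][160:260,240:390],None,fx=4,fy=4,interpolation=cv2.INTER_CUBIC); cv2.imwrite('pics/c11a.png',A)
A=cv2.resize(b['img'][170:290,250:400],None,fx=4,fy=4,interpolation=cv2.INTER_CUBIC); cv2.imwrite('pics/c11b.png',A)
E
python3 tilt.py scene11 side11 wrist11
```

```text
[550.39517518  57.46872762 254.28069622] [ 0.07333201  1.56608922 -0.07206963] [-0.05558101 -0.41147977 -0.66436433] [ 0.02271266 -0.00744943 -0.01381952] 17.85 1.001882853309531
scene11 203 [-9.0000e-03 -2.0000e-03  3.1301e+01] [[-23.4, -66.4, 30.0], [4.7, -33.7, 31.4], [23.1, 21.7, 32.6]] [array([  0.3, -22.5]), array([89.6, 48. ]), np.float64(87.9)]
side11 148 [ 2.0000e-03 -4.0000e-03  3.0924e+01] [[-25.6, -67.2, 29.9], [-6.4, -38.1, 31.0], [18.7, 17.5, 32.3]] [array([ -3. , -24.4]), array([86.6, 45.7]), np.float64(89.7)]
wrist11 1485 [-2.0000e-03  2.0000e-03  3.0353e+01] [[-23.6, -65.3, 29.1], [-1.5, -34.8, 30.3], [21.1, 21.4, 31.5]] [array([ -1.3, -22.1]), array([89.5, 45.8]), np.float64(89.8)]
```

View pics/c11a.png

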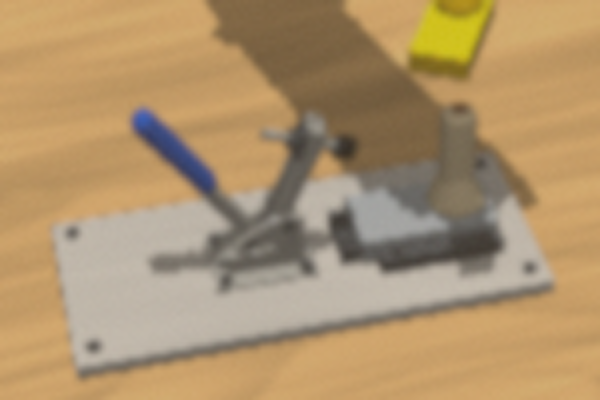

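View pics/c11b.png

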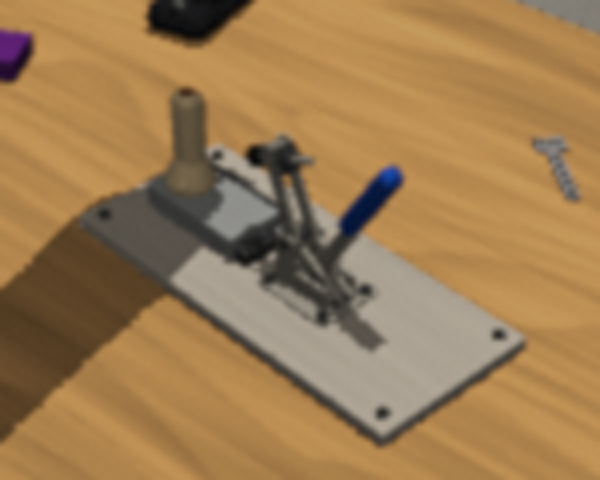

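View pics/wrist11.png

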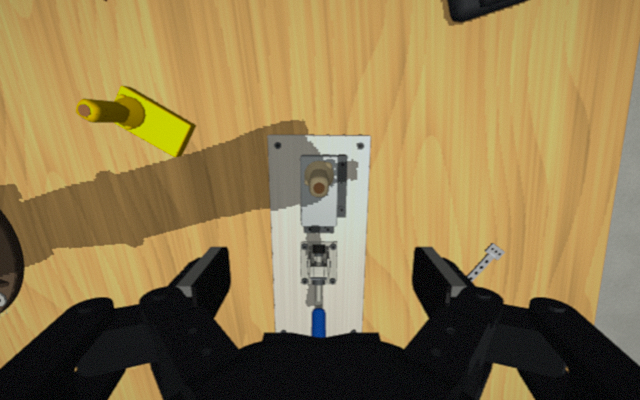

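The model is home and upright, flush with the fence and stop in both views. Next I'll measure the blue grip.

```bash
cat > blue.py <<'E'
from h import *
import sys
ey=np.array([0.0932,0.9956]);ex=np.array([0.9956,-0.0932]);O=np.array([543,-43.8])
def loc(P): return np.c_[(P[:,:2]-O)@ex,(P[:,:2]-O)@ey,P[:,2]-12]
def blue(n):
    c=load(n);W=cloud(c);hsv=cv2.cvtColor(c['img'],cv2.COLOR_BGR2HSV)
    near=(np.abs(W[...,0]-540)<80)&(W[...,1]<40)&(W[...,1]>-260)&(W[...,2]>30)
    m=near&(np.abs(hsv[...,0].astype(int)-113)<14)&(hsv[...,1]>120)
    m=cv2.erode(m.astype(np.uint8),np.ones((2,2)))>0
    L=loc(W[m]); L=L[np.isfinite(L).all(1)]
    if len(L)<8: print(n,'few',len(L)); return
    mu=np.median(L,0); 
    for k in range(3):
        d=np.linalg.svd(L-L.mean(0))[2][0]; d*=-np.sign(d[1]) if abs(d[1])>.2 else np.sign(d[2]); r=np.linalg.norm((L-L.mean(0))-np.outer((L-L.mean(0))@d,d),axis=1); L=L[r<max(9,2.5*np.median(r))]
    t=(L-L.mean(0))@d; print(n,len(L),'mean',L.mean(0).round(1),'dir',d.round(3),'elev',np.degrees(np.arctan2(d[2],-d[1])).round(1),'ends',(L.mean(0)+np.percentile(t,1)*d).round(1),(L.mean(0)+np.percentile(t,99)*d).round(1))
    return L
if __name__=='__main__':
    for n in sys.argv[1:]: blue(n)
E
python3 blue.py scene11 side11 wrist11 scene5 wrist4
python3 - <<'E'
from blue import *
# clamp arm cloud in local coords
for n in ('scene11','side11'):
    c=load(n);L=loc(cloud(c).reshape(-1,3)); m=(np.abs(L[:,0])<35)&(L[:,1]>-60)&(L[:,1]<70)&(L[:,2]>40)&(L[:,2]<130);P=L[m]
    for z in range(40,121,10):
        q=P[(P[:,2]>=z)&(P[:,2]<z+10)]; print(n,z,len(q),(q[:,1].min().round(),q[:,1].max().round(),q[:,0].min().round(),q[:,0].max().round()) if len(q) else '')
E
```

```text
scene11 21 mean [  4.6 -77.6 110.8] dir [ 0.007 -0.533  0.846] elev 57.8 ends [  4.4 -56.7  77.7] [  4.8 -87.8 127.1]
side11 48 mean [ -9.8 -78.9 102.2] dir [ 0.04  -0.521  0.853] elev 58.6 ends [-11.3 -59.5  70.5] [ -8.7 -94.1 127.2]
wrist11 302 mean [ -0.5 -57.6  85.3] dir [-0.031 -0.532  0.846] elev 57.9 ends [ -0.  -49.2  71.9] [ -1.  -65.5  97.8]
scene5 20 mean [  4.5 -77.8 111.2] dir [-0.024 -0.543  0.84 ] elev 57.1 ends [  5.3 -60.2  84. ] [  4.  -88.7 128.2]
wrist4 757 mean [  1.5 -66.4  97.7] dir [-0.038 -0.523  0.851] elev 58.4 ends [  2.7 -50.6  72. ] [  0.4 -81.8 122.9]
scene11 40 54 (np.float64(-49.0), np.float64(1.0), np.float64(-10.0), np.float64(12.0))
scene11 50 47 (np.float64(-56.0), np.float64(3.0), np.float64(-10.0), np.float64(9.0))
scene11 60 37 (np.float64(-59.0), np.float64(5.0), np.float64(-11.0), np.float64(10.0))
scene11 70 47 (np.float64(-59.0), np.float64(36.0), np.float64(-11.0), np.float64(10.0))
scene11 80 69 (np.float64(-60.0), np.float64(39.0), np.float64(-8.0), np.float64(9.0))
scene11 90 78 (np.float64(-59.0), np.float64(19.0), np.float64(-12.0), np.float64(10.0))
scene11 100 12 (np.float64(-19.0), np.float64(18.0), np.float64(-11.0), np.float64(9.0))
scene11 110 0 
scene11 120 0 
side11 40 48 (np.float64(-50.0), np.float64(2.0), np.float64(-18.0), np.float64(10.0))
side11 50 40 (np.float64(-56.0), np.float64(3.0), np.float64(-14.0), np.float64(5.0))
side11 60 37 (np.float64(-59.0), np.float64(9.0), np.float64(-13.0), np.float64(6.0))
side11 70 42 (np.float64(-58.0), np.float64(40.0), np.float64(-13.0), np.float64(5.0))
side11 80 36 (np.float64(-60.0), np.float64(38.0), np.float64(-14.0), np.float64(6.0))
side11 90 51 (np.float64(-15.0), np.float64(20.0), np.float64(-14.0), np.float64(7.0))
side11 100 16 (np.float64(-20.0), np.float64(16.0), np.float64(-14.0), np.float64(5.0))
side11 110 0 
side11 120 0
```

Request:
{"api": "drive_tool", "payload": {"steps": [[-0.003,-0.035,0,0,0,0,255],[-0.004,-0.045,0,0,0,0,255],[-0.004,-0.045,0,0,0,0,255],[-0.002,-0.025,0,0,0,0,255],[0,0,0,0,0,0,255]]}}

```text
clock: 18.48
ee_pos: [535.4, -95.1, 251.3]
tool_rot: [0.075, 1.572, -0.077]
ft_force: [0.1, 1.0, 0.0]
opening: 0.002
```

Request:
{"api": "drive_tool", "payload": {"steps": [[0,0,-0.03,0,0,0,255],[0,0,-0.03,0,0,0,255],[0,0,0,0,0,0,255],[0,0,0,0,0,0,255]]}}

```text
clock: 18.98
ee_pos: [536.9, -91.9, 193.2]
tool_rot: [0.072, 1.569, -0.072]
ft_force: [0.8, 0.5, -0.3]
opening: 0.002
```

```bash
python3 - <<'E'
from h import *
a=snap('scene','scene12'); b=snap('side','side12'); s=robot.sense(); print(s['ee_pos'],s['tool_rot'],s['ft_force'],s['clock'],s['opening'])
A=cv2.resize(a['img'][150:270,220:390],None,fx=4,fy=4,interpolation=cv2.INTER_CUBIC); cv2.imwrite('pics/c12a.png',A)
A=cv2.resize(b['img'][150:290,250:420],None,fx=4,fy=4,interpolation=cv2.INTER_CUBIC); cv2.imwrite('pics/c12b.png',A)
E
python3 blue.py scene12 side12
```

```text
[537.31482011 -92.32019984 193.76963999] [ 0.07235474  1.56772781 -0.07227975] [ 0.09386341 -0.47714877 -0.04273922] 19.075 -0.002350248148369408
scene12 few 1
side12 50 mean [-10.  -79.  102.1] dir [ 0.044 -0.523  0.851] elev 58.4 ends [-11.6 -60.4  71.9] [ -8.8 -93.2 125.3]
```

View pics/c12a.png

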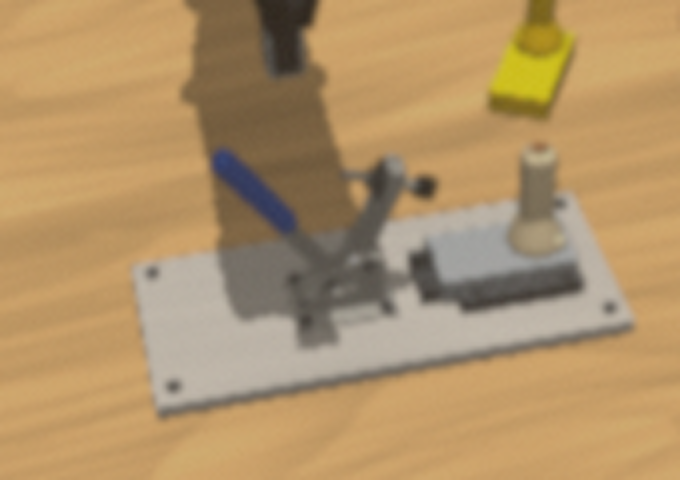

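View pics/c12b.png

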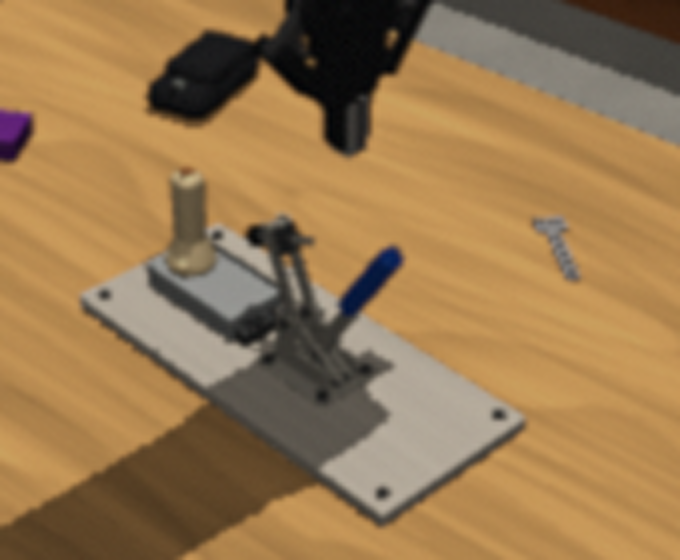

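The closed fingers sit above and in front of the handle, and the gap to the clamp arm is clear. I'll go down and push back.

Request:
{"api": "drive_tool", "payload": {"steps": [[0,0,-0.035,0,0,0,255],[0,0,-0.03,0,0,0,255],[0,0,-0.01,0,0,0,255],[0,0,0,0,0,0,255]]}}

```text
clock: 19.58
ee_pos: [536.8, -92.6, 118.1]
tool_rot: [0.073, 1.569, -0.073]
ft_force: [0.3, 1.1, 0.2]
opening: 0.003
```

Request:
{"api": "drive_tool", "payload": {"steps": [[-0.0002,-0.003,0,0,0,0,255],[-0.0002,-0.003,0,0,0,0,255],[-0.0002,-0.002,0,0,0,0,255],[0,0,0,0,0,0,255]]}}

```text
clock: 20.08
ee_pos: [536.0, -100.9, 117.9]
tool_rot: [0.073, 1.569, -0.073]
ft_force: [-1.0, 0.3, 0.4]
opening: 0.0
```

Request:
{"api": "drive_tool", "payload": {"steps": [[-0.0002,-0.003,0,0,0,0,255],[-0.0002,-0.003,0,0,0,0,255],[0,0,0,0,0,0,255]]}}

```text
clock: 20.45
ee_pos: [535.5, -106.9, 117.6]
tool_rot: [0.073, 1.57, -0.073]
ft_force: [0.4, 0.2, 0.9]
opening: -0.002
```

```bash
cat > look.py <<'E'
from h import *
import sys
k=sys.argv[1]
a=snap('scene','scene'+k); b=snap('side','side'+k); s=robot.sense(); print(s['ee_pos'].round(1),s['tool_rot'].round(3),s['ft_force'].round(1),s['clock'])
A=cv2.resize(a['img'][160:250,240:350],None,fx=3.6,fy=3.6,interpolation=cv2.INTER_CUBIC)
B=cv2.resize(b['img'][175:265,290:400],None,fx=3.6,fy=3.6,interpolation=cv2.INTER_CUBIC)
cv2.imwrite('pics/c%s.png'%k,np.hstack([A,B]))
from blue import blue
blue('scene'+k);blue('side'+k)
E
python3 look.py 13
```

```text
[ 535.5 -106.8  117.6] [ 0.073  1.57  -0.073] [ 0.8 -0.8  0.4] 20.55
scene13 few 1
side13 52 mean [-10.5 -83.  103.6] dir [ 0.02  -0.545  0.838] elev 56.9 ends [-11.3 -61.1  70. ] [-10.  -97.3 125.6]
```

View pics/c13.png

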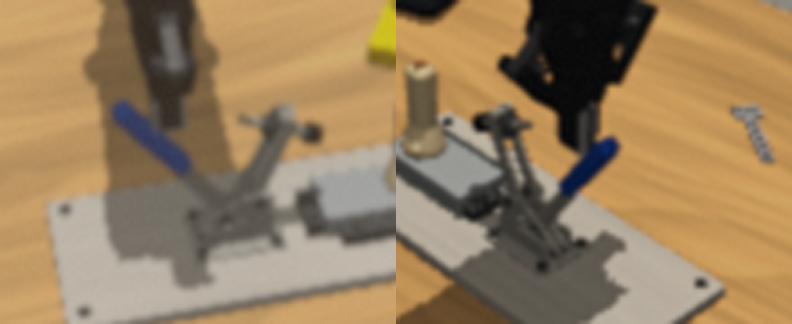

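Request:
{"api": "drive_tool", "payload": {"steps": [[-0.0003,-0.003,-0.001,0,0,0,255],[-0.0003,-0.003,-0.001,0,0,0,255],[-0.0003,-0.003,-0.001,0,0,0,255],[-0.0003,-0.003,-0.001,0,0,0,255]]}}

```text
clock: 21.05
ee_pos: [534.5, -119.0, 113.8]
tool_rot: [0.073, 1.569, -0.073]
ft_force: [-0.2, -0.5, 3.5]
opening: -0.0
```

```bash
python3 look.py 14
```

```text
[ 534.4 -119.2  113.7] [ 0.073  1.569 -0.073] [0.7 0.8 2.3] 21.15
scene14 few 2
side14 49 mean [-11.  -95.1 100.4] dir [ 0.02  -0.667  0.745] elev 48.1 ends [-11.7 -70.8  73.2] [ -10.5 -112.7  120. ]
```

View pics/c14.png

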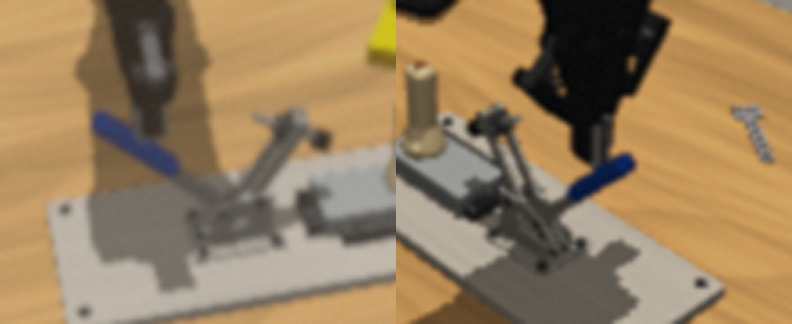

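Request:
{"api": "drive_tool", "payload": {"steps": [[-0.0003,-0.003,-0.0015,0,0,0,255],[-0.0003,-0.003,-0.0015,0,0,0,255],[-0.0003,-0.003,-0.0015,0,0,0,255],[-0.0003,-0.003,-0.0015,0,0,0,255],[-0.0003,-0.003,-0.0015,0,0,0,255]]}}

```text
clock: 21.78
ee_pos: [533.7, -134.6, 107.7]
tool_rot: [0.072, 1.567, -0.074]
ft_force: [-4.3, -0.8, 22.8]
opening: 0.001
```

```bash
python3 look.py 15
```

```text
[ 533.7 -134.9  107.5] [ 0.073  1.567 -0.074] [-2.5 -0.4 12.5] 21.875
scene15 10 mean [   4.3 -101.1   93.3] dir [-0.005 -0.809  0.588] elev 36.0 ends [  4.4 -78.3  76.7] [   4.1 -123.9  109.8]
side15 60 mean [ -10.8 -108.8   94.6] dir [ 0.023 -0.822  0.569] elev 34.7 ends [-11.6 -80.2  74.8] [ -10.2 -132.1  110.7]
```

Request:
{"api": "drive_tool", "payload": {"steps": [[-0.0002,-0.002,0,0,0,0,255],[0,0,0,0,0,0,255]]}}

```text
clock: 22.12
ee_pos: [533.5, -136.6, 107.1]
tool_rot: [0.072, 1.567, -0.074]
ft_force: [-1.3, -1.5, 10.7]
opening: -0.001
```

```bash
python3 look.py 16
```

```text
[ 533.4 -136.6  107. ] [ 0.072  1.567 -0.074] [-0.9 -1.2 11.4] 22.225
scene16 9 mean [  4.5 -92.8  86.1] dir [-0.011 -0.85   0.527] elev 31.8 ends [  4.6 -79.6  77.9] [   4.  -128.6  108.3]
side16 60 mean [ -10.8 -110.4   94. ] dir [ 0.032 -0.855  0.517] elev 31.2 ends [-11.9 -80.8  76.1] [  -9.9 -135.9  109.4]
```

View pics/c16.png

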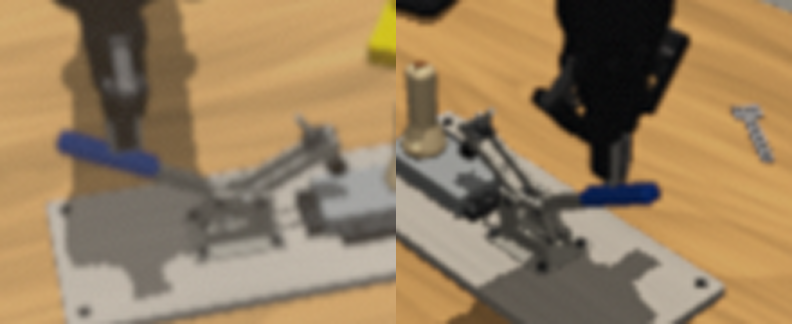

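Request:
{"api": "drive_tool", "payload": {"steps": [[-0.0002,-0.002,0.001,0,0,0,255],[-0.0002,-0.002,0.001,0,0,0,255],[-0.0002,-0.002,0.001,0,0,0,255],[-0.0002,-0.002,0.001,0,0,0,255],[-0.0002,-0.002,0,0,0,0,255]]}}

```text
clock: 22.85
ee_pos: [531.4, -145.7, 110.0]
tool_rot: [0.073, 1.57, -0.073]
ft_force: [-0.4, 2.6, 1.3]
opening: 0.003
```

```bash
python3 look.py 17
```

```text
[ 531.4 -146.   110. ] [ 0.073  1.57  -0.073] [-0.2  0.8  1.5] 22.95
scene17 20 mean [   4.2 -102.4   90.1] dir [-0.032 -0.882  0.471] elev 28.1 ends [  5.1 -79.5  77.8] [   3.2 -130.8  105.2]
side17 66 mean [ -10.6 -114.8   93.6] dir [ 0.037 -0.891  0.453] elev 27.0 ends [-12.  -81.3  76.5] [  -9.7 -138.2  105.5]
```

Request:
{"api": "drive_tool", "payload": {"steps": [[-0.0001,-0.0011,-0.0017,0,0,0,255],[-0.0001,-0.0011,-0.0017,0,0,0,255],[-0.0001,-0.0011,-0.0017,0,0,0,255],[-0.0001,-0.0011,-0.0017,0,0,0,255]]}}

```text
clock: 23.45
ee_pos: [531.2, -150.3, 103.1]
tool_rot: [0.073, 1.569, -0.073]
ft_force: [-0.2, -0.6, 2.0]
opening: -0.0
```

```bash
python3 look.py 18
```

```text
[ 531.2 -150.2  103.1] [ 0.073  1.57  -0.073] [-0.1  0.1  0.5] 23.55
scene18 27 mean [   4.3 -109.2   85.5] dir [-0.004 -0.94   0.341] elev 20.0 ends [  4.5 -82.1  75.6] [   4.2 -136.1   95.2]
side18 75 mean [  -9.8 -115.9   86. ] dir [ 0.013 -0.947  0.321] elev 18.7 ends [-10.3 -83.1  74.8] [  -9.5 -143.9   95.4]
```

Request:
{"api": "drive_tool", "payload": {"steps": [[-0.0001,-0.001,-0.002,0,0,0,255],[-0.0001,-0.001,-0.002,0,0,0,255],[-0.0001,-0.001,-0.002,0,0,0,255],[-0.0001,-0.001,-0.002,0,0,0,255]]}}

```text
clock: 24.05
ee_pos: [531.2, -153.9, 95.9]
tool_rot: [0.073, 1.569, -0.072]
ft_force: [-1.0, 0.7, 11.8]
opening: -0.0
```

```bash
python3 look.py 19
```

```text
[ 531.1 -153.9   95.8] [ 0.073  1.569 -0.072] [-2.6  0.6 10.2] 24.15
scene19 31 mean [   4.  -110.8   78. ] dir [-0.017 -0.972  0.236] elev 13.7 ends [  4.5 -84.6  71.7] [   3.5 -140.4   85.2]
side19 85 mean [  -9.4 -118.5   79.3] dir [ 0.026 -0.977  0.214] elev 12.4 ends [-10.2 -87.9  72.6] [  -8.6 -148.7   85.9]
```

View pics/c19.png

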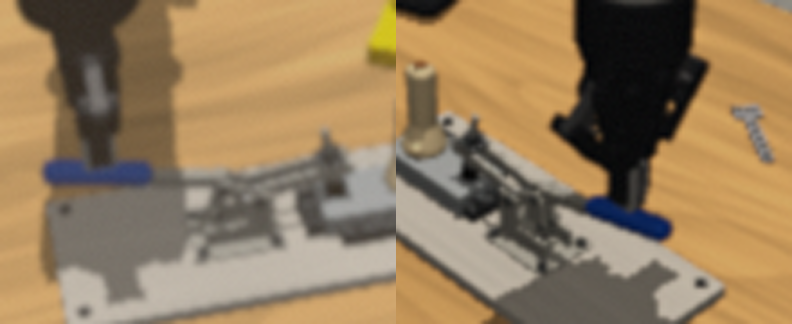

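Request:
{"api": "drive_tool", "payload": {"steps": [[-0.0001,-0.0008,-0.0015,0,0,0,255],[-0.0001,-0.0008,-0.0015,0,0,0,255],[-0.0001,-0.0008,-0.0015,0,0,0,255],[0,0,0,0,0,0,255]]}}

```text
clock: 24.65
ee_pos: [531.0, -155.7, 91.5]
tool_rot: [0.073, 1.569, -0.072]
ft_force: [-2.1, 2.4, 11.7]
opening: -0.003
```

Request:
{"api": "drive_tool", "payload": {"steps": [[-0.0001,-0.0008,-0.0015,0,0,0,255],[-0.0001,-0.0008,-0.0015,0,0,0,255],[0,0,0,0,0,0,255]]}}

```text
clock: 25.02
ee_pos: [530.8, -156.8, 88.3]
tool_rot: [0.073, 1.569, -0.071]
ft_force: [-1.3, 3.4, 10.0]
opening: 0.004
```

```bash
python3 look.py 20
```

```text
[ 530.8 -156.8   88.4] [ 0.073  1.569 -0.071] [-1.1  3.1 10. ] 25.125
scene20 27 mean [   3.8 -114.7   71.5] dir [-0.03  -0.991  0.13 ] elev 7.5 ends [  4.7 -85.3  67.7] [   3.  -143.4   75.3]
side20 83 mean [  -9.4 -119.8   71.5] dir [-0.003 -0.991  0.135] elev 7.8 ends [ -9.3 -87.4  67.1] [  -9.5 -150.1   75.6]
```

Request:
{"api": "drive_tool", "payload": {"steps": [[-0.0001,-0.0006,-0.0015,0,0,0,255],[-0.0001,-0.0006,-0.0015,0,0,0,255],[-0.0001,-0.0006,-0.0015,0,0,0,255],[0,0,0,0,0,0,255]]}}

```text
clock: 25.62
ee_pos: [530.6, -158.1, 83.6]
tool_rot: [0.073, 1.569, -0.07]
ft_force: [-0.5, 5.0, 5.8]
opening: 0.0
```

Request:
{"api": "drive_tool", "payload": {"steps": [[-0.0001,-0.0006,-0.0015,0,0,0,255],[-0.0001,-0.0006,-0.0015,0,0,0,255],[0,0,0,0,0,0,255]]}}

```text
clock: 26.0
ee_pos: [530.3, -159.6, 80.4]
tool_rot: [0.073, 1.569, -0.071]
ft_force: [0.1, 4.1, 4.3]
opening: -0.006
```

```bash
python3 look.py 21
```

```text
[ 530.2 -160.2   80.4] [ 0.073  1.569 -0.071] [0.1 3.8 4.8] 26.1
scene21 30 mean [   4.2 -114.8   63.1] dir [-0.016 -0.999  0.043] elev 2.5 ends [  4.6 -86.   61.9] [   3.7 -145.6   64.5]
side21 87 mean [  -9.3 -122.4   63.4] dir [ 0.014 -1.     0.015] elev 0.9 ends [ -9.8 -87.1  62.9] [  -8.9 -152.2   63.9]
```

View pics/c21.png

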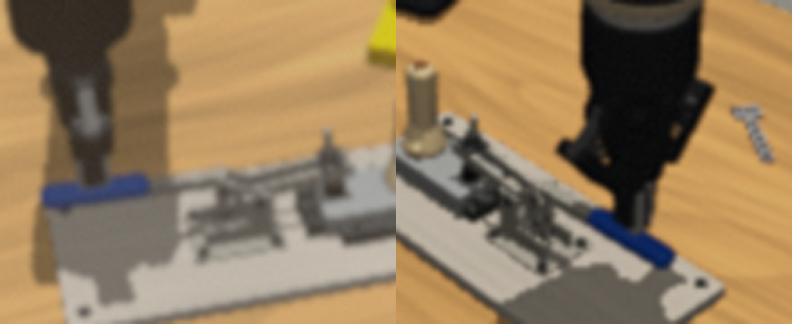

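Request:
{"api": "drive_tool", "payload": {"steps": [[0,-0.0003,-0.0012,0,0,0,255],[0,-0.0003,-0.0012,0,0,0,255],[0,0,0,0,0,0,255]]}}

```text
clock: 26.48
ee_pos: [529.8, -161.9, 77.8]
tool_rot: [0.073, 1.57, -0.073]
ft_force: [1.5, 1.3, 1.8]
opening: 0.001
```

Request:
{"api": "drive_tool", "payload": {"steps": [[0,-0.0003,-0.0012,0,0,0,255],[0,0,0,0,0,0,255]]}}

```text
clock: 26.72
ee_pos: [529.7, -162.2, 76.6]
tool_rot: [0.073, 1.57, -0.073]
ft_force: [0.3, 1.6, 2.1]
opening: -0.001
```

```bash
python3 look.py 22
```

```text
[ 529.7 -162.3   76.6] [ 0.073  1.57  -0.073] [0.5 1.3 2.3] 26.825
scene22 27 mean [   4.3 -113.6   59.6] dir [-0.014 -1.     0.012] elev 0.7 ends [  4.6 -86.7  59.2] [   3.8 -145.5   60. ]
side22 90 mean [  -9.  -122.5   59.4] dir [ 0.003 -1.    -0.026] elev -1.5 ends [ -9.  -88.   60.3] [  -8.9 -152.7   58.6]
```

Request:
{"api": "drive_tool", "payload": {"steps": [[0,0,-0.001,0,0,0,255],[0,0,-0.001,0,0,0,255],[0,0,0,0,0,0,255]]}}

```text
clock: 27.2
ee_pos: [529.5, -162.2, 74.5]
tool_rot: [0.073, 1.57, -0.073]
ft_force: [-0.2, -0.1, 1.3]
opening: 0.005
```

Request:
{"api": "drive_tool", "payload": {"steps": [[0,0,-0.001,0,0,0,255],[0,0,0,0,0,0,255]]}}

```text
clock: 27.45
ee_pos: [529.6, -161.8, 73.5]
tool_rot: [0.073, 1.57, -0.072]
ft_force: [0.4, 0.5, 0.4]
opening: 0.001
```

```bash
python3 look.py 23
```

```text
[ 529.7 -161.8   73.6] [ 0.073  1.57  -0.073] [-0.4 -0.7 -0. ] 27.55
scene23 49 mean [   4.1 -115.3   45. ] dir [-0.015 -0.988 -0.152] elev -8.8 ends [  4.6 -87.1  49.3] [   3.7 -143.4   40.7]
side23 114 mean [  -7.9 -120.9   44.6] dir [-0.025 -0.982 -0.189] elev -10.9 ends [ -7.1 -89.2  50.7] [  -8.7 -151.5   38.7]
```

View pics/c23.png

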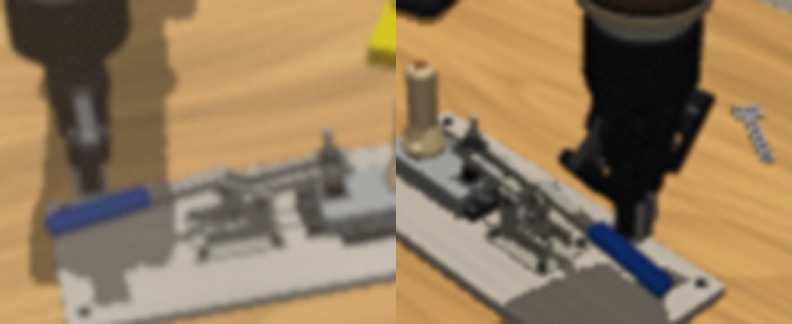

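The handle snapped down ahead of the fingers by itself: elevation went from -1° to about -10° in both views, and the tool force is 0. I'll lift straight off and inspect.

Request:
{"api": "drive_tool", "payload": {"steps": [[0,0,0.02,0,0,0,255],[0,0,0.05,0,0,0,255],[0,0,0.05,0,0,0,255],[0,0.03,0.05,0,0,0,255],[0,0.05,0.03,0,0,0,255]]}}

```text
clock: 28.18
ee_pos: [530.4, -82.9, 276.5]
tool_rot: [0.075, 1.566, -0.076]
ft_force: [1.1, 1.2, -0.6]
opening: -0.001
```

Request:
{"api": "drive_tool", "payload": {"steps": [[0.03,0.05,0,0,0,0,255],[0.03,0.05,0,0,0,0,255],[0.02,0.02,0,0,0,0,255],[0,0,0,0,0,0,255],[0,0,0,0,0,0,255]]}}

```text
clock: 28.8
ee_pos: [609.4, 37.1, 273.5]
tool_rot: [0.073, 1.57, -0.074]
ft_force: [-0.3, 0.3, 0.1]
opening: 0.002
```

```bash
python3 - <<'E'
from h import *
a=snap('scene','scene24'); b=snap('side','side24'); w=snap('wrist','wrist24'); s=robot.sense(); print(s['ee_pos'],s['ft_force'],s['clock'],s['opening'])
A=cv2.resize(a['img'][150:270,220:390],None,fx=4.5,fy=4.5,interpolation=cv2.INTER_CUBIC); cv2.imwrite('pics/c24a.png',A)
A=cv2.resize(b['img'][170:290,250:410],None,fx=4.5,fy=4.5,interpolation=cv2.INTER_CUBIC); cv2.imwrite('pics/c24b.png',A)
A=cv2.resize(w['img'][60:330,180:380],None,fx=2.2,fy=2.2,interpolation=cv2.INTER_CUBIC); cv2.imwrite('pics/c24w.png',A)
E
python3 tilt.py scene24 side24 wrist24; python3 blue.py scene24 side24 wrist24
```

```text
[609.3531439   36.70816984 273.93891716] [-0.16442035 -0.22722724 -0.48099744] 28.95 0.002961439337831017
scene24 153 [-2.4000e-02 -0.0000e+00  3.1073e+01] [[-22.1, -66.0, 29.6], [6.4, -31.7, 30.9], [22.6, 21.9, 32.3]] [array([  0.4, -22.7]), array([45.6, 89.5]), np.float64(0.6)]
side24 104 [ 2.100e-02 -2.000e-03  3.114e+01] [[-26.9, -67.6, 29.6], [-15.8, -34.5, 31.0], [18.5, 18.3, 32.3]] [array([ -4.4, -24.1]), array([88.7, 46.8]), np.float64(88.7)]
wrist24 1181 [-2.0000e-03  6.0000e-03  3.0502e+01] [[-23.4, -65.2, 29.2], [5.3, -31.4, 30.3], [21.4, 22.0, 31.6]] [array([ -1. , -22.3]), array([89.3, 45.6]), np.float64(89.4)]
scene24 81 mean [   3.8 -116.6   44.6] dir [-0.007 -0.988 -0.155] elev -8.9 ends [  4.  -85.8  49.5] [   3.5 -146.3   39.9]
side24 112 mean [  -7.8 -120.1   44.7] dir [ 0.002 -0.983 -0.183] elev -10.6 ends [ -7.8 -88.5  50.6] [  -7.7 -151.    38.9]
wrist24 few 0
```

View pics/c24a.png

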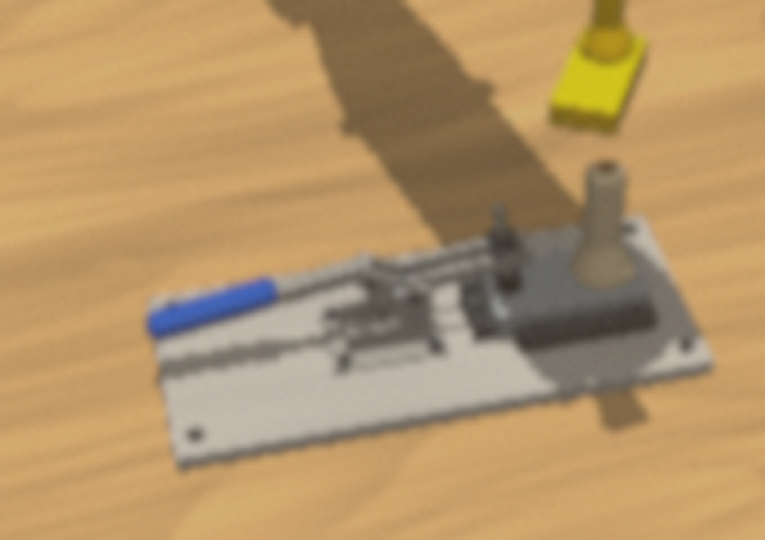

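View pics/c24b.png

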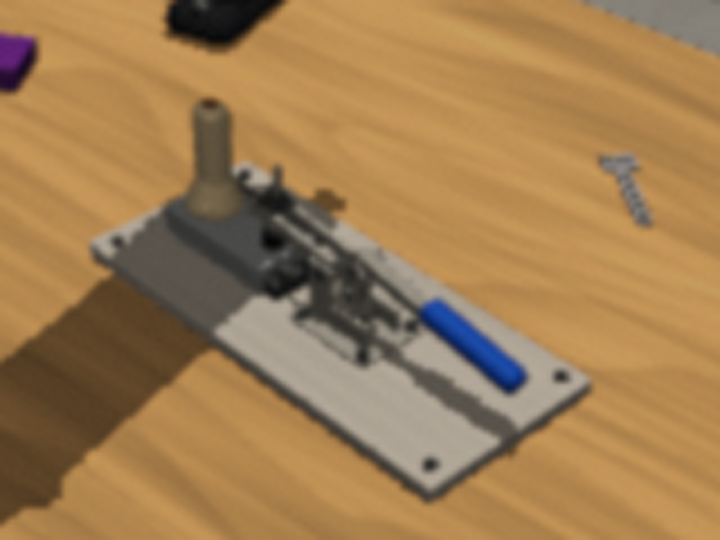

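View pics/c24w.png

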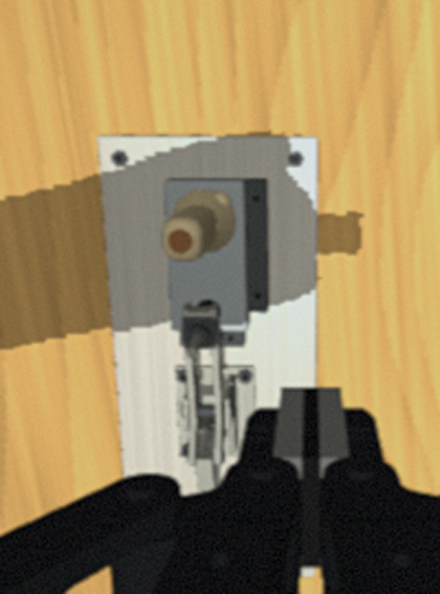

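The final look agrees: the handle stays down with nothing touching it, the spindle tip is on the foot's bare end, and the model is flat and flush with the fence and stop. The arm is clear, so I'm handing the job in.

```bash
python3 - <<'E'
from h import *
# unmoved check: image difference around glass, mouse, plate between start and now
a=load('scene0')['img'].astype(int);b=load('scene24')['img'].astype(int)
for n,(x0,y0,x1,y1) in dict(glass=(140,195,190,250),mouse=(435,230,495,275),plate=(300,288,345,315)).items(): print(n,np.abs(a-b)[y0:y1,x0:x1].mean().round(2))
print(robot.job_done())
E
```

```text
glass 2.12
mouse 1.89
plate 2.15
the job is handed in; nothing more can be done
None
```

I stood the ivory and grey model on the fixture, slid it home, and shut the clamp until its handle snapped over by itself. I then lifted clear and handed the job in at about 29 s; no verdict is reported.

**Seating:** While sliding, the foot stuck on the plate with 22 N down and 16 N sideways. I raised the tool slightly and finished with a light touch. It met the fence with about 5 N. Against the end stop the push rose from about 5 N of sliding friction to 11–13 N, and I held it there with the clamp open. The foot had pitched about 1° in the grip while sliding, so I turned the tool until it read flat, then released it.

**Clamping:** I pushed the handle with closed fingers. There was one brief peak of about 23 N, against the 35 N limit; I stopped there and moved the contact point outward. Otherwise it took up to about 12 N, falling to near 0 before the snap. I did not lean on it afterwards.

**Last checks:**
- **Model position:** the foot centre is about 1 mm across and 0.3 mm along from home. Pitch is at most 0.006 rad. The long edge looks flush with the fence and square to within 1°.
- **Clamp:** the handle was still down over a second after the fingers left it, and the spindle tip is on the foot.
- **Glass, mouse and plate:** comparing the images showed only noise, so none of them moved.

**Did not agree or could not be measured:**
- **Handle height:** the locked handle sits about 10° below level, with the push point about 49 mm above the plate. The text says level at about 58 mm.
- **Fence position:** the fence was met about 2 mm earlier in x than the cameras predicted, which is within the stated calibration.
- **Spindle force and handle angle:** I could not read these directly. That the clamp is locked rests on the snap and on the handle staying down.

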